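# Stir the sample beads under the dust shield

## Robot

A 6-joint arm with a two-finger parallel gripper is mounted at the origin on the work surface. World frame = base frame: x ahead of the robot, y to its left, z up, the work surface at z = 0. Lengths are in m, angles in rad, forces in N, time in s.
With the tool pointing down it reaches from about 0.4 to 0.825 m from the base axis. Payload 7 kg.
Tool frame: the origin (TCP) lies at the very end of the fingers, on their centre line; the grasp point (between the pads) lies 19 mm behind it; z points along the fingers, y is the line along which they close (so a half turn about z gives the same grasp; the last joint's range is limited). The gripper opens to 88 mm and grips with 3 to 60 N. Pads are 19 mm wide; open, the fingers measure 130 mm over their backs; the gripper's body (78 mm by 193 mm) begins 47 mm behind the grasp point.
Start: joints at [-0.971, 0.359, 0.012, 0, -1.224, -0.288], TCP at [0.207, -0.642, 0.227] pointing down, gripper open.
Joint ranges: [-3.07, 3.07], [-1.43, 2.12], [-1.02, 1.25], [-3.03, 1.67], [-3.05, -0], [-3.03, 3.03]. Speed limits (rad/s): [2.39, 2.39, 3.01, 3.14, 3.14, 3.14].

## Interface

Orientations are given as [roll, pitch, yaw] about the fixed x, y, z axes, in that order (R = Rz(yaw) Ry(pitch) Rx(roll)).
In Python, from station import * gives the robot as it stands.
- The arm moves only by the tool servo_tool, never from a script. Its argument "moves" is a list of rows, each an object of numbers: "jaw": the opening, from 0 (shut) to 1 (fully open); "dx", "dy", "dz": the shift along the world's x, y, z in m; "roll": the turn about the world's z in degrees. A call has exactly 10 rows; each row shifts and turns the commanded pose from where the row before left it; what a row does not reach is not made up. A row lasts 1/8 s, in which the tool goes at most 62.5 mm and 10.7 degrees, less where a joint would pass 70% of its speed; a pose out of reach is approached as far as the arm can. A call with a gripper value outside its range is refused whole. The fingers move at their own pace and stop on an object; "newtons" is the grip in N (left out, the last holds). Time passes only in rows, so rows that do not move let the fingers close, or fill a call up. It gives the time, the measured TCP pose, the force, the opening and the grip force at its end, in the units of the state.
- get_state(): the state, without advancing time (a new reading comes with each control period).
- grab_frame(name): name is "side" or "top"; returns (picture, depth): 400x640x3 uint8, red, green, blue; 400x640 float32, m along the optical axis (not along the pixel's ray), 0 where there is no reading.
- calibration(name): a dict with "intrinsics" (3x3 intrinsics, pixels), "R" (3x3) and "t" (3): a world point X has camera coordinates R X + t. Camera axes: x right, y down, z forward; pixel columns grow to the right and rows downward; lengths in m; the calibration is good to about 2 mm. A picture is of the moment at which its call begins. calibration takes no time and is no camera call.
- job_done(): hands the job in; it is judged then, once.
The state is a dict: "t": time; "q": joint angles; "qd": joint speeds; "joint_efforts": joint torques, N m; "eef_pos": TCP position; "ee_rot": TCP orientation; "force": force on the tool from outside, world axes, zero at the start; "moment": the same for the moment, N m; "width": finger opening in m; "gripper_force": force on a finger pad.
Only numpy, scipy, OpenCV 4.12 (cv2) and the standard library are available. Lean on these libraries where they do the work, as an engineer would, in place of code of your own. Each camera call takes 0.05 s, during which the arm holds its last target. There are 200 camera calls.

## Task

Take the blue cover off the bowl and lay it flat on the middle of the green mat. Then, with the stick from the stand, its knob down among the beads, stir gently anticlockwise (seen from above) for at least two full rounds beginning at the far side under the clear shield, following the bowl about halfway out or farther, and go on until each half of the bowl (the one under the shield and the open one) holds beads of both colours. Finally put the stick back upright in its stand, with all beads left in the bowl, no bead touched by the fingers, the shield not bumped, and the jar and the black carton left alone.

Things in the scene. Friction and masses are not known exactly. Their poses are not given: they have to be found in the camera images.
- bowl_in (a point): centre of the flat inner floor of the fixed black bowl (round, walls flaring outward: inside diameter 112 mm at the flat floor, 152 mm at the rim, wall 4 mm, floor 17 mm and rim 67 mm above the table). Axes: +x to the far side of the bowl (the half under the shield), y to the left, z up. The bowl is fixed on a grey board, 240 x 220 x 12 mm, centred 20 mm along +x from here.
- shield_edge (a point): middle of the near edge of the underside of the clear shield, a fixed level sheet with a yellow frame, over the far half of the bowl: underside 123 mm and top 131 mm above the table, reaching from this edge 127 mm along the bowl's +x and 103 mm to either side; two 12 mm posts carry its far corners. The near half of the bowl is open above. Same axes as the bowl.
- cover: loose blue cover plate, 80 (x) x 170 (y) x 6 mm, 80 g, on the bowl's rim over its near half at the start; origin: centre of its underside, z up. On its middle stands a black grip fin, 50 mm long in x, 10 mm thick in y, its top 47 mm above the origin.
- mat: flat green mat fixed on the table, 160 (x) x 200 (y) x 3 mm; origin: centre of its underside
- stand: fixed upright metal tube that holds the stick: inside diameter 34 mm, outside 42 mm, inner floor 8 mm and mouth 78 mm above the table, on a disc of 80 mm diameter; origin: centre of its underside
- stick: stirring stick, 200 mm long, 70 g, upright in its stand at the start; origin: centre of its lower end, z along it to its upper end. Red ball knob at the lower end, 24 mm diameter; steel rod, 12 mm diameter; yellow square handle, 18 x 18 mm (faces along its x and y), from 120 to 200 mm above the origin.
- stick_tip (a point): lowest point of the stick's red ball knob, on its axis; axes as the stick
- jar: bystander: white jar with blue cap, 64 mm diameter, 100 mm high; origin: centre of underside
- carton: bystander: open black box, 120 x 150 x 50 mm; origin: centre of underside
- orange1: orange bead in the bowl: thick disc, 22 mm diameter, 16 mm high, 12 g, smooth, loose; starts in the far half; origin: centre of its underside, z its axis
- orange2: orange bead in the bowl: thick disc, 22 mm diameter, 16 mm high, 12 g, smooth, loose; starts in the far half; origin: centre of its underside, z its axis
- orange3: orange bead in the bowl: thick disc, 22 mm diameter, 16 mm high, 12 g, smooth, loose; starts in the far half; origin: centre of its underside, z its axis
- orange4: orange bead in the bowl: thick disc, 22 mm diameter, 16 mm high, 12 g, smooth, loose; starts in the far half; origin: centre of its underside, z its axis
- white1: white bead in the bowl: thick disc, 22 mm diameter, 16 mm high, 12 g, smooth, loose; starts in the near half; origin: centre of its underside, z its axis
- white2: white bead in the bowl: thick disc, 22 mm diameter, 16 mm high, 12 g, smooth, loose; starts in the near half; origin: centre of its underside, z its axis
- white3: white bead in the bowl: thick disc, 22 mm diameter, 16 mm high, 12 g, smooth, loose; starts in the near half; origin: centre of its underside, z its axis
- white4: white bead in the bowl: thick disc, 22 mm diameter, 16 mm high, 12 g, smooth, loose; starts in the near half; origin: centre of its underside, z its axis
Not all that is in view belongs to the job. Of the things that look like the cover, the largest one is meant.

How it is judged:
On the way, in this order (a step that is already met when the one before it is completed fails the run):
1. cover let go, lying flat on the mat (horizontal distance between cover and mat below 0.05 m and height (world z) of cover below 0.012 m and angle between cover's own z axis and vertical below 0.12 rad and contact force between the fingers and cover below 0.1 N), for 0.2 s.
2. stick's end low in the bowl at its far side, under the shield (round 1) (z of stick_tip in the frame of bowl_in below 0.022 m and x of stick_tip in the frame of bowl_in above 0.022 m and y of stick_tip in the frame of bowl_in between -0.022 and 0.022 m).
3. stick's end low in the bowl at its left side (round 1) (z of stick_tip in the frame of bowl_in below 0.022 m and y of stick_tip in the frame of bowl_in above 0.022 m and x of stick_tip in the frame of bowl_in between -0.022 and 0.022 m).
4. stick's end low in the bowl at its near side (round 1) (z of stick_tip in the frame of bowl_in below 0.022 m and x of stick_tip in the frame of bowl_in below -0.022 m and y of stick_tip in the frame of bowl_in between -0.022 and 0.022 m).
5. stick's end low in the bowl at its right side (round 1) (z of stick_tip in the frame of bowl_in below 0.022 m and y of stick_tip in the frame of bowl_in below -0.022 m and x of stick_tip in the frame of bowl_in between -0.022 and 0.022 m).
6. stick's end low in the bowl at its far side, under the shield (round 2) (all of step 2).
7. stick's end low in the bowl at its left side (round 2) (all of step 3).
8. stick's end low in the bowl at its near side (round 2) (all of step 4).
9. stick's end low in the bowl at its right side (round 2) (all of step 5).
10. stick's end low in the bowl at its far side, under the shield (round 2) (all of step 6).
At the end, for the whole second after the job is handed in: All beads at rest in the bowl, at least one orange and one white bead centred in each half (far, near); cover flat on the mat, centres within 50 mm, underside below 12 mm, tilt under 0.12 rad; stick at rest in its stand, lower end within 20 mm of its axis and below 30 mm, tilt under 0.4 rad (x of any of orange1, orange2, orange3, orange4 in the frame of bowl_in above 0 m and x of any of orange1, orange2, orange3, orange4 in the frame of bowl_in below 0 m and x of any of white1, white2, white3, white4 in the frame of bowl_in above 0 m and x of any of white1, white2, white3, white4 in the frame of bowl_in below 0 m and horizontal distance between each of orange1, orange2, orange3, orange4, white1, white2, white3, white4 and bowl_in below 0.07 m and horizontal distance between cover and mat below 0.05 m and height (world z) of cover below 0.012 m and angle between cover's own z axis and vertical below 0.12 rad and horizontal distance between stick_tip and stand below 0.02 m and height (world z) of stick_tip below 0.03 m and angle between stick's own z axis and vertical below 0.4 rad and linear speed of each of stick, cover, orange1, orange2, orange3, orange4, white1, white2, white3, white4 below 0.03 m/s); the robot touches nothing.
It fails at once if jar or carton moved more than 20 mm (distance of any of jar, carton from where it was at the start of the episode above 0.02 m).
It fails at once if a bead thrown out of the bowl (horizontal distance between any of orange1, orange2, orange3, orange4, white1, white2, white3, white4 and bowl_in above 0.08 m).
It fails at once if clear shield bumped (over 10 N) (contact force between shield and anything else above 10 N).
It fails at once if stick pressed on the bowl with more than 30 N (contact force between stick and bowl above 30 N).
It fails at once if beads touched with the fingers (contact force between the fingers and orange1 above 0.5 N or contact force between the fingers and orange2 above 0.5 N or contact force between the fingers and orange3 above 0.5 N or contact force between the fingers and orange4 above 0.5 N or contact force between the fingers and white1 above 0.5 N or contact force between the fingers and white2 above 0.5 N or contact force between the fingers and white3 above 0.5 N or contact force between the fingers and white4 above 0.5 N).
It also fails if it takes over 72 s, if anything falls off the work surface, if the arm or the gripper's body presses on something with over 40 N, if the wrist force passes 120 N, or if a joint passes its speed limit or range.

## Working session

There is one attempt and no reset: what is moved stays moved. The work goes in short steps, Python scripts to look and compute and a tool call to move; the robot and the scene stay as the last step left them, time stands still between calls to the robot, and variables do not carry over. Pictures are saved under pics/ and viewed, at most 10 in all, crops included, and the job is handed in when it is done.

Besides the shell and the picture viewer there is one more tool, called after "Request:" as name(argument=value, ...) on one line, values as JSON. servo_tool: Moves the arm, as the interface text tells. Its arguments: {"type":"object","properties":{"moves":{"type":"array","items":{"type":"object","properties":{"jaw":{"type":"number"},"dx":{"type":"number"},"dy":{"type":"number"},"dz":{"type":"number"},"roll":{"type":"number"}}}},"newtons":{"type":"number"}},"required":["moves"]}

```bash
mkdir -p pics
cat > h.py <<'E'
import numpy as np, cv2
from station import *
def cloud(n,d):
    c=calibration(n); K=np.array(c["intrinsics"]);R=np.array(c["R"]);t=np.array(c["t"])
    v,u=np.mgrid[0:d.shape[0],0:d.shape[1]]
    p=np.stack([(u-K[0,2])/K[0,0]*d,(v-K[1,2])/K[1,1]*d,d],-1)
    return (p-t)@R
def save(n,im): cv2.imwrite(f"pics/{n}.png",cv2.cvtColor(im,cv2.COLOR_RGB2BGR))
E
python3 - <<'E'
from h import *
for n in ("top","side"):
    im,d=grab_frame(n); save(n+"0",im); np.savez(f"{n}0.npz",im=im,d=d)
    c=calibration(n); print(n,np.array(c["R"]).round(3).tolist(),np.array(c["t"]).round(3),np.array(c["intrinsics"]).round(1).tolist())
print(get_state())
E
```

```text
top [[-0.014, -1.0, -0.01], [-0.982, 0.016, -0.187], [0.187, 0.007, -0.982]] [0.026 0.48  1.026] [[383.0, 0.0, 317.1], [0.0, 383.0, 193.1], [0.0, 0.0, 1.0]]
side [[-0.965, -0.263, 0.015], [-0.192, 0.665, -0.721], [0.179, -0.699, -0.692]] [0.448 0.171 1.026] [[420.6, 0.0, 316.9], [0.0, 420.6, 202.1], [0.0, 0.0, 1.0]]
{'t': 0.1, 'q': array([-9.70864548e-01,  3.59314756e-01,  1.11322765e-02, -3.08195925e-04,
       -1.22407878e+00, -2.88079056e-01]), 'qd': array([ 5.67376770e-04, -2.00768812e-03,  2.73090147e-03,  1.19779604e-03,
        4.22504164e-05, -2.15597980e-03]), 'joint_efforts': array([-1.93516949e-03, -5.84163380e+01,  2.93749005e+01,  7.01547503e+00,
        1.02031013e-02, -7.03499995e-05]), 'eef_pos': array([ 0.20692965, -0.64203626,  0.22570883]), 'ee_rot': array([ 3.14010577e+00, -1.38443735e-04, -2.82984477e+00]), 'force': array([-0.1132142 , -0.44793995, -0.06974139]), 'moment': array([-0.02347423, -0.00631086,  0.01416226]), 'gripper_force': 0.0, 'width': 0.08709774777505142}
```

View pics/top0.png

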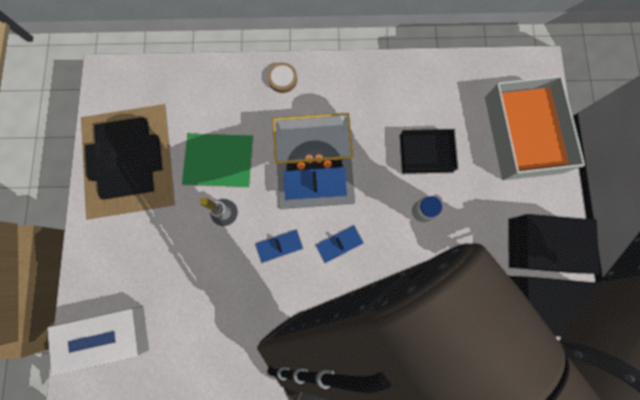

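View pics/side0.png

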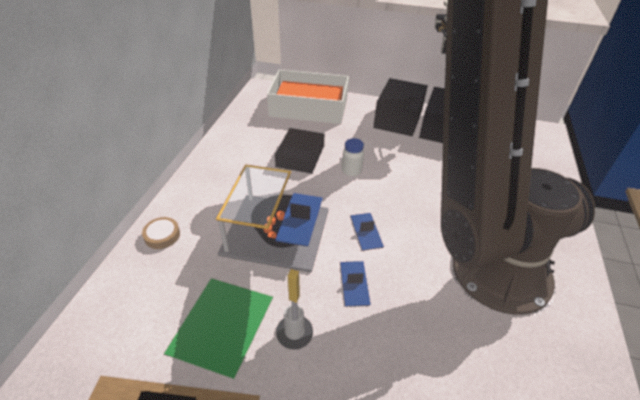

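The top view shows three cover-like blue plates: (315,182) on the bowl, and two smaller ones on the table at (279,246) and (340,243). The one on the bowl is the largest, so it's the cover. The green mat is at (218,160), the stand with the stick at (223,210) and the shield frame at (313,137). The jar is at (430,208) and the carton at (428,150). The side view shows the same things: cover (300,218), mat (220,325), stick (294,305).

```bash
cat > m.py <<'E'
from h import *
def load(n,k): z=np.load(f"{n}{k}.npz"); return z["im"],z["d"],cloud(n,z["d"])
def st(name,P,m):
    q=P[m]; 
    if len(q)<5: print(name,"few"); return
    ctr,sz,a=cv2.minAreaRect((q[:,:2]*1000).astype(np.float32))
    print(name,len(q),"med",np.median(q,0).round(4),"z5/95",np.percentile(q[:,2],[5,95]).round(4),"rect",np.round(ctr,1),np.round(sz,1),round(a,1))
E
python3 - <<'E'
from m import *
for n,boxes in (("top",dict(cover=(270,345,165,205),mat=(170,260,125,195),stick=(190,245,190,228),board=(268,360,110,212),cand2=(250,305,225,268),cand3=(310,370,220,265))),("side",dict(cover=(265,330,190,250),mat=(160,280,270,380),stick=(270,320,265,350),board=(210,335,160,275),cand2=(335,375,255,310),cand3=(345,390,205,255)))):
    im,d,P=load(n,0); H=cv2.cvtColor(im,cv2.COLOR_RGB2HSV); h,s,v=[H[...,i].astype(int) for i in range(3)]
    print(n)
    for k,(a,b,c,e) in boxes.items():
        m=np.zeros(d.shape,bool); m[c:e,a:b]=1; m&=d>0
        if k in("cover","cand2","cand3"): st(k,P,m&(h>100)&(h<125)&(s>120)&(v>70))
        if k=="cover": 
            st("fin",P,m&(v<70)&(P[...,2]>.09)); 
        if k=="mat": st(k,P,m&(h>50)&(h<85)&(s>100))
        if k=="stick":
            st("yellow",P,m&(h>20)&(h<36)&(s>110)&(P[...,2]>.1))
            st("yellowtop",P,m&(P[...,2]>.185)); st("rod",P,m&(P[...,2]>.09)&(P[...,2]<.125)); st("tube",P,m&(P[...,2]>.02)&(P[...,2]<.083)); st("tubemouth",P,m&(P[...,2]>.072)&(P[...,2]<.083)); st("disc",P,m&(P[...,2]>.003)&(P[...,2]<.03)&(v<110))
        if k=="board":
            st("frame",P,m&(h>15)&(h<35)&(s>110)&(P[...,2]>.1)); st("orange",P,m&(h<13)&(s>150)); st("sheetpts",P,m&(P[...,2]>.115)&(P[...,2]<.14))
            st("board",P,m&(P[...,2]>.007)&(P[...,2]<.016)); st("rim",P,m&(v<70)&(P[...,2]>.058)&(P[...,2]<.07))
a=cv2.imread("pics/top0.png")[95:225,180:365]; b=cv2.imread("pics/side0.png")[150:350,200:340]
cv2.imwrite("pics/crop0.png",np.hstack([cv2.resize(a,(500,351)),cv2.resize(b,(246,351))]))
E
```

```text
top
cover 1625 med [0.5044 0.0243 0.0728] z5/95 [0.0693 0.0764] rect [512.1  25.9] [ 94.6 167.8] 3.0
fin 52 med [0.5016 0.0257 0.1134] z5/95 [0.1042 0.1155] rect [501.4  25.3] [48.1  6.8] 3.2
mat 3248 med [0.5935 0.313  0.0028] z5/95 [-0.0005  0.0061] rect [594.9 313.5] [194.1 154.9] 86.8
yellow 105 med [0.4324 0.2796 0.2046] z5/95 [0.1478 0.2104] rect [433.9 285.3] [17.9 16.4] 76.9
yellowtop 85 med [0.4329 0.2837 0.2065] z5/95 [0.1901 0.2105] rect [433.8 286.2] [19.1 17. ] 89.3
rod 14 med [0.4325 0.2819 0.1031] z5/95 [0.0921 0.1154] rect [432.4 283.1] [ 4.5 10.6] 60.6
tube 197 med [0.4308 0.2813 0.0584] z5/95 [0.0236 0.0792] rect [434.7 285.9] [37.4 40.6] 59.2
tubemouth 67 med [0.4306 0.2819 0.0769] z5/95 [0.0729 0.0806] rect [434.9 286. ] [36.1 40.6] 60.4
disc 324 med [0.4265 0.2799 0.0083] z5/95 [0.005  0.0181] rect [433.3 286.5] [69.8 76.8] 58.7
frame 417 med [0.5669 0.0367 0.1295] z5/95 [0.1266 0.133 ] rect [613.9  29.6] [128.5 204.5] 3.3
orange 111 med [0.5681 0.0384 0.0312] z5/95 [0.0153 0.0354] rect [569.7  27.9] [ 22.  102.3] 3.7
sheetpts 3569 med [0.612  0.0288 0.1288] z5/9
[... 1283 characters left out ...]
.3] [ 74.7 214.4] 18.4
frame 319 med [0.5738 0.1238 0.1304] z5/95 [0.1276 0.2091] rect [576.9 130.3] [172.1 400.4] 20.5
orange 111 med [0.5736 0.0264 0.0328] z5/95 [0.0216 0.036 ] rect [571.8  47.1] [ 34.  150.2] 6.6
sheetpts 3104 med [0.6129 0.0424 0.1296] z5/95 [0.1273 0.1318] rect [579.  28.] [200.8 209.3] 3.5
board 2807 med [0.5593 0.0931 0.0123] z5/95 [0.0093 0.0149] rect [575.4 -70.3] [239.5 418.8] 3.4
rim 57 med [0.5645 0.0931 0.0636] z5/95 [0.0593 0.0688] rect [574.2  28.9] [ 52.1 158.5] 3.6
cand2 102 med [0.3272 0.1639 0.0051] z5/95 [0.0027 0.0072] rect [337.4 130.9] [ 48.5 116.6] 18.7
cand3 18 med [ 0.3599 -0.0599  0.0042] z5/95 [0.002  0.0064] rect [342.7 -41.9] [ 44.4 116. ] 26.0
```

View pics/crop0.png

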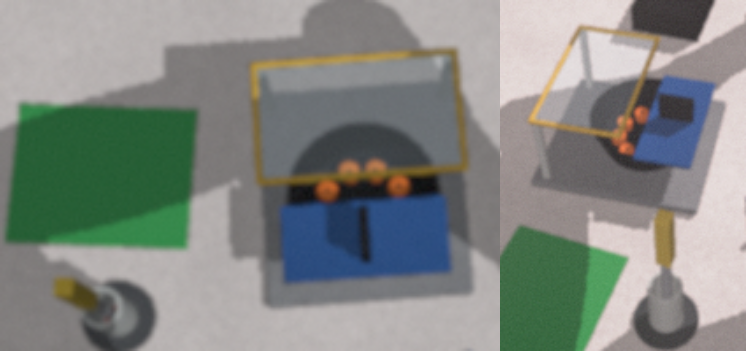

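The crop confirms it. The plate on the bowl is the large one (about 80x168 mm, against 53x118 mm for the two on the table), with its fin running along bowl x. Four orange beads show at its far edge. Measured heights match the text: cover top 73 mm, fin top 115 mm, sheet 130 mm, mouth 79 mm. Moving to the fin now.

Request:
servo_tool(moves=[{"dx":0.0225,"dy":0.051,"roll":-1.45,"jaw":1},{"dx":0.0225,"dy":0.051,"roll":-1.45,"jaw":1},{"dx":0.0225,"dy":0.051,"roll":-1.45,"jaw":1},{"dx":0.0225,"dy":0.051,"roll":-1.45,"jaw":1},{"dx":0.0225,"dy":0.051,"roll":-1.45,"jaw":1},{"dx":0.0225,"dy":0.051,"roll":-1.45,"jaw":1},{"dx":0.0225,"dy":0.051,"roll":-1.45,"jaw":1},{"dx":0.0225,"dy":0.051,"roll":-1.45,"jaw":1},{"dx":0.0225,"dy":0.051,"roll":-1.45,"jaw":1},{"dx":0.0225,"dy":0.051,"roll":-1.45,"jaw":1}], newtons=25)

```text
$.moves[0]: bad value
```

Request:
servo_tool(moves=[{"dx":0.0225,"dy":0.051,"dz":0.0,"roll":-1.45,"jaw":1.0},{"dx":0.0225,"dy":0.051,"dz":0.0,"roll":-1.45,"jaw":1.0},{"dx":0.0225,"dy":0.051,"dz":0.0,"roll":-1.45,"jaw":1.0},{"dx":0.0225,"dy":0.051,"dz":0.0,"roll":-1.45,"jaw":1.0},{"dx":0.0225,"dy":0.051,"dz":0.0,"roll":-1.45,"jaw":1.0},{"dx":0.0225,"dy":0.051,"dz":0.0,"roll":-1.45,"jaw":1.0},{"dx":0.0225,"dy":0.051,"dz":0.0,"roll":-1.45,"jaw":1.0},{"dx":0.0225,"dy":0.051,"dz":0.0,"roll":-1.45,"jaw":1.0},{"dx":0.0225,"dy":0.051,"dz":0.0,"roll":-1.45,"jaw":1.0},{"dx":0.0225,"dy":0.051,"dz":0.0,"roll":-1.45,"jaw":1.0}], newtons=25)

```text
t: 1.35
eef_pos: [0.4323, -0.1306, 0.2266]
ee_rot: [3.141, 0.0, -3.084]
force: [0.3, -0.1, 1.1]
width: 0.0876
gripper_force: 0.0
```

Request:
servo_tool(moves=[{"dx":0.0232,"dy":0.0524,"dz":0.0,"roll":0.0,"jaw":1.0},{"dx":0.0232,"dy":0.0524,"dz":0.0,"roll":0.0,"jaw":1.0},{"dx":0.0232,"dy":0.0524,"dz":0.0,"roll":0.0,"jaw":0.6},{"dx":0.0,"dy":0.0,"dz":-0.036,"roll":0.0,"jaw":0.6},{"dx":0.0,"dy":0.0,"dz":-0.036,"roll":0.0,"jaw":0.6},{"dx":0.0,"dy":0.0,"dz":-0.036,"roll":0.0,"jaw":0.6},{"dx":0.0,"dy":0.0,"dz":-0.02,"roll":0.0,"jaw":0.6},{"dx":0.0,"dy":0.0,"dz":-0.014,"roll":0.0,"jaw":0.6},{"dx":0.0,"dy":0.0,"dz":0.0,"roll":0.0,"jaw":0.6},{"dx":0.0,"dy":0.0,"dz":0.0,"roll":0.0,"jaw":0.4}], newtons=25)

```text
t: 2.6
eef_pos: [0.5022, 0.0249, 0.0853]
ee_rot: [3.141, 0.001, -3.083]
force: [0.9, -0.3, 1.0]
width: 0.0473
gripper_force: 0.0
```

Request:
servo_tool(moves=[{"dx":0.0,"dy":0.001,"dz":-0.001,"roll":0.0,"jaw":0.0},{"dx":0.0,"dy":0.0,"dz":0.0,"roll":0.0,"jaw":0.0},{"dx":0.0,"dy":0.0,"dz":0.0,"roll":0.0,"jaw":0.0},{"dx":0.0,"dy":0.0,"dz":0.0,"roll":0.0,"jaw":0.0},{"dx":0.0,"dy":0.0,"dz":0.0,"roll":0.0,"jaw":0.0},{"dx":0.0,"dy":0.0,"dz":0.01,"roll":0.0,"jaw":0.0},{"dx":0.0,"dy":0.0,"dz":0.03,"roll":0.0,"jaw":0.0},{"dx":0.0,"dy":0.0,"dz":0.04,"roll":0.0,"jaw":0.0},{"dx":0.0,"dy":0.0,"dz":0.04,"roll":0.0,"jaw":0.0},{"dx":0.0,"dy":0.0,"dz":0.04,"roll":0.0,"jaw":0.0}], newtons=25)

```text
t: 3.85
eef_pos: [0.5013, 0.0256, 0.2455]
ee_rot: [3.141, 0.0, -3.083]
force: [1.4, 1.1, -0.8]
width: 0.01
gripper_force: 25.0
```

Request:
servo_tool(moves=[{"dx":0.0155,"dy":0.048,"dz":0.0,"roll":0.0,"jaw":0.0},{"dx":0.0155,"dy":0.048,"dz":0.0,"roll":0.0,"jaw":0.0},{"dx":0.0155,"dy":0.048,"dz":0.0,"roll":0.0,"jaw":0.0},{"dx":0.0155,"dy":0.048,"dz":0.0,"roll":0.0,"jaw":0.0},{"dx":0.0155,"dy":0.048,"dz":0.0,"roll":0.0,"jaw":0.0},{"dx":0.0155,"dy":0.048,"dz":0.0,"roll":0.0,"jaw":0.0},{"dx":0.0,"dy":0.0,"dz":-0.045,"roll":0.0,"jaw":0.0},{"dx":0.0,"dy":0.0,"dz":-0.045,"roll":0.0,"jaw":0.0},{"dx":0.0,"dy":0.0,"dz":-0.045,"roll":0.0,"jaw":0.0},{"dx":0.0,"dy":0.0,"dz":-0.045,"roll":0.0,"jaw":0.0}], newtons=25)

```text
t: 5.1
eef_pos: [0.5946, 0.3138, 0.0627]
ee_rot: [3.141, 0.0, -3.083]
force: [0.1, 0.4, -0.5]
width: 0.0099
gripper_force: 25.0
```

Run:
```python
from m import *
for n in ("top","side"):
    im,d=grab_frame(n); np.savez(f"{n}1.npz",im=im,d=d); P=cloud(n,d)
    H=cv2.cvtColor(im,cv2.COLOR_RGB2HSV); h,s,v=[H[...,i].astype(int) for i in range(3)]
    b=(P[...,1]>.2)&(P[...,1]<.42)&(P[...,0]>.5)&(P[...,0]<.7)&(P[...,2]>.02)&(P[...,2]<.12)
    st(n+" cover",P,b&(h>100)&(h<125)&(s>120)&(v>60))
    # rim of bowl: circle fit
    r=(abs(P[...,0]-.547)<.11)&(abs(P[...,1]-.026)<.11)&(P[...,2]>.060)&(P[...,2]<.074)&(v<110)
    q=P[r][:,:2]; A=np.c_[2*q,np.ones(len(q))]; x=np.linalg.lstsq(A,(q**2).sum(1),rcond=None)[0]
    res=np.hypot(*(q-x[:2]).T); k=abs(res-.078)<.008; q=q[k]
    A=np.c_[2*q,np.ones(len(q))]; x=np.linalg.lstsq(A,(q**2).sum(1),rcond=None)[0]; print("rim",len(q),x[:2].round(4),np.sqrt(x[2]+x[0]**2+x[1]**2).round(4))
    z=(abs(P[...,0]-.547)<.07)&(abs(P[...,1]-.026)<.07)&(P[...,2]>.015)&(P[...,2]<.045)
    for nm,mm in(("or",(h<13)&(s>150)),("wh",(v>150)&(s<60))):
        nl,lab,stt,c=cv2.connectedComponentsWithStats((z&mm).astype(np.uint8))
        for i in range(1,nl):
            if stt[i,4]>4: print(nm,stt[i,4],np.median(P[lab==i],0).round(3))
    save(n+"1",im[95:255,180:380] if n=="top" else im[140:360,180:360])
print(get_state()["eef_pos"])
```

```text
top cover 555 med [0.5714 0.2974 0.0518] z5/95 [0.0488 0.0552] rect [590.3 313.3] [ 75.4 170. ] 8.4
rim 196 [0.5483 0.0246] 0.0761
or 57 [ 0.568 -0.011  0.032]
or 56 [0.565 0.064 0.031]
wh 10 [ 0.538 -0.01   0.033]
wh 35 [0.53  0.064 0.033]
wh 24 [0.516 0.01  0.033]
wh 36 [0.509 0.041 0.033]
side cover 550 med [0.5769 0.3793 0.0452] z5/95 [0.0429 0.0475] rect [585.6 378.6] [78.3 41.2] 10.2
rim 0 [0. 0.] 0.0
[0.59161681 0.31146604 0.05851233]
```

Request:
servo_tool(moves=[{"dx":0.001,"dy":0.001,"dz":-0.01,"roll":0.0,"jaw":0.0},{"dx":0.0,"dy":0.0,"dz":-0.01,"roll":0.0,"jaw":0.0},{"dx":0.0,"dy":0.0,"dz":-0.01,"roll":0.0,"jaw":0.0},{"dx":0.0,"dy":0.0,"dz":-0.004,"roll":0.0,"jaw":0.0},{"dx":0.0,"dy":0.0,"dz":-0.002,"roll":0.0,"jaw":0.0},{"dx":0.0,"dy":0.0,"dz":-0.002,"roll":0.0,"jaw":0.0},{"dx":0.0,"dy":0.0,"dz":0.0,"roll":0.0,"jaw":0.0},{"dx":0.0,"dy":0.0,"dz":0.0,"roll":0.0,"jaw":0.0},{"dx":0.0,"dy":0.0,"dz":0.0,"roll":0.0,"jaw":0.0},{"dx":0.0,"dy":0.0,"dz":0.0,"roll":0.0,"jaw":0.0}], newtons=25)

```text
t: 6.45
eef_pos: [0.5957, 0.3148, 0.0257]
ee_rot: [3.142, 0.0, -3.083]
force: [0.4, -0.5, -0.4]
width: 0.0097
gripper_force: 25.0
```

Request:
servo_tool(moves=[{"dx":0.0,"dy":0.0,"dz":-0.002,"roll":0.0,"jaw":0.0},{"dx":0.0,"dy":0.0,"dz":-0.002,"roll":0.0,"jaw":0.0},{"dx":0.0,"dy":0.0,"dz":-0.001,"roll":0.0,"jaw":0.0},{"dx":0.0,"dy":0.0,"dz":-0.001,"roll":0.0,"jaw":0.0},{"dx":0.0,"dy":0.0,"dz":0.0,"roll":0.0,"jaw":0.0},{"dx":0.0,"dy":0.0,"dz":0.0,"roll":0.0,"jaw":0.5},{"dx":0.0,"dy":0.0,"dz":0.0,"roll":0.0,"jaw":0.5},{"dx":0.0,"dy":0.0,"dz":0.0,"roll":0.0,"jaw":0.5},{"dx":0.0,"dy":0.0,"dz":0.04,"roll":0.0,"jaw":0.6},{"dx":0.0,"dy":0.0,"dz":0.05,"roll":0.0,"jaw":0.8}], newtons=25)

```text
t: 7.7
eef_pos: [0.595, 0.3141, 0.1092]
ee_rot: [-3.14, -0.002, -3.083]
force: [0.6, 0.8, -0.3]
width: 0.0543
gripper_force: 0.0
```

Request:
servo_tool(moves=[{"dx":0.0,"dy":0.0,"dz":0.05,"roll":0.0,"jaw":1.0},{"dx":0.0,"dy":0.0,"dz":0.05,"roll":0.0,"jaw":1.0},{"dx":0.0,"dy":0.0,"dz":0.038,"roll":0.0,"jaw":1.0},{"dx":-0.04,"dy":-0.0065,"dz":0.0,"roll":0.0,"jaw":1.0},{"dx":-0.04,"dy":-0.0065,"dz":0.0,"roll":0.0,"jaw":1.0},{"dx":-0.04,"dy":-0.0065,"dz":0.0,"roll":0.0,"jaw":1.0},{"dx":-0.04,"dy":-0.0065,"dz":0.0,"roll":0.0,"jaw":0.7},{"dx":0.0,"dy":0.0,"dz":0.0,"roll":0.0,"jaw":0.6},{"dx":0.0,"dy":0.0,"dz":0.0,"roll":0.0,"jaw":0.6},{"dx":0.0,"dy":0.0,"dz":0.0,"roll":0.0,"jaw":0.6}], newtons=25)

```text
t: 8.95
eef_pos: [0.4362, 0.289, 0.2473]
ee_rot: [-3.141, -0.0, -3.083]
force: [0.4, 0.7, -0.7]
width: 0.055
gripper_force: 0.0
```

```bash
cat > look.py <<'E'
from m import *
import sys
def look(k,rimfit=False):
  for n in ("top","side"):
    im,d=grab_frame(n); np.savez(f"{n}{k}.npz",im=im,d=d); P=cloud(n,d)
    H=cv2.cvtColor(im,cv2.COLOR_RGB2HSV); h,s,v=[H[...,i].astype(int) for i in range(3)]
    b=(P[...,1]>.2)&(P[...,1]<.42)&(P[...,0]>.5)&(P[...,0]<.7)&(P[...,2]<.12)
    st(n+" cover",P,b&(h>100)&(h<125)&(s>120)&(v>60))
    if rimfit:
      r=(abs(P[...,0]-.547)<.11)&(abs(P[...,1]-.026)<.11)&(P[...,2]>.060)&(P[...,2]<.074)
      q=P[r][:,:2]; q=q[abs(np.hypot(*(q-[.548,.026]).T)-.078)<.012]
      if len(q)>20:
        A=np.c_[2*q,np.ones(len(q))]; x=np.linalg.lstsq(A,(q**2).sum(1),rcond=None)[0]; print("rim",len(q),x[:2].round(4),np.sqrt(x[2]+x[0]**2+x[1]**2).round(4))
    z=(abs(P[...,0]-.547)<.075)&(abs(P[...,1]-.026)<.075)&(P[...,2]>.012)&(P[...,2]<.045)
    for nm,mm in(("or",(h<16)&(s>110)),("wh",(v>130)&(s<60))):
        nl,lab,stt,c=cv2.connectedComponentsWithStats((z&mm).astype(np.uint8))
        print(nm,[(int(stt[i,4]),((np.median(P[lab==i],0))*1000).round().astype(int).tolist()) for i in range(1,nl) if stt[i,4]>4])
  a=cv2.imread; T=np.load(f"top{k}.npz")["im"][95:225,180:365]; S=np.load(f"side{k}.npz")["im"][130:350,200:390]
  save(f"c{k}",np.hstack([cv2.resize(T,(460,323)),cv2.resize(S,(279,323))]))
E
python3 -c "
from look import *
look(2,True)"
```

```text
top cover 1077 med [0.6019 0.2996 0.0088] z5/95 [0.0051 0.0122] rect [599.4 316.3] [ 76.1 168. ] 0.6
rim 202 [0.5483 0.0244] 0.0761
or [(82, [570, -11, 29]), (71, [564, 64, 29]), (6, [576, 37, 17])]
wh [(10, [537, -10, 32]), (37, [530, 64, 32]), (27, [516, 10, 33]), (39, [509, 41, 33])]
side cover 1919 med [0.589  0.3346 0.0094] z5/95 [0.007  0.0118] rect [596.2 316.4] [ 78.7 168.9] 3.0
rim 39 [0.5493 0.0305] 0.0744
or [(17, [588, 51, 28]), (18, [559, 64, 30])]
wh [(39, [475, 9, 13]), (34, [532, 60, 33])]
```

View pics/c2.png

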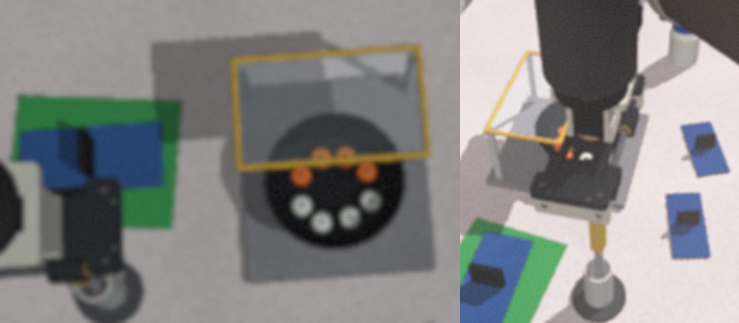

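The top view shows the cover flat on the mat (crop 90,155), about 3 mm off the centre. The beads form a ring, with oranges at (302,176), (321,156), (345,156), (366,172) and whites on the near side, and the middle of the bowl is free. The side view shows the jaws just above the handle at (597,235). Gripping the stick next.

Request:
servo_tool(moves=[{"dx":-0.0015,"dy":-0.001,"dz":-0.04,"roll":0.0,"jaw":0.6},{"dx":0.0,"dy":0.0,"dz":-0.03,"roll":0.0,"jaw":0.6},{"dx":0.0,"dy":0.0,"dz":-0.02,"roll":0.0,"jaw":0.6},{"dx":0.0,"dy":0.0,"dz":-0.002,"roll":0.0,"jaw":0.6},{"dx":0.0,"dy":0.0,"dz":0.0,"roll":0.0,"jaw":0.4},{"dx":0.0,"dy":0.0,"dz":0.0,"roll":0.0,"jaw":0.0},{"dx":0.0,"dy":0.0,"dz":0.0,"roll":0.0,"jaw":0.0},{"dx":0.0,"dy":0.0,"dz":0.0,"roll":0.0,"jaw":0.0},{"dx":0.0,"dy":0.0,"dz":0.0,"roll":0.0,"jaw":0.0},{"dx":0.0,"dy":0.0,"dz":0.0,"roll":0.0,"jaw":0.0}], newtons=15)

```text
t: 10.3
eef_pos: [0.4343, 0.288, 0.156]
ee_rot: [3.141, 0.001, -3.083]
force: [-1.0, 1.2, 3.3]
width: 0.0177
gripper_force: 15.0
```

Request:
servo_tool(moves=[{"dx":0.0,"dy":0.0,"dz":0.01,"roll":0.0,"jaw":0.0},{"dx":0.0,"dy":0.0,"dz":0.015,"roll":0.0,"jaw":0.0},{"dx":0.0,"dy":0.0,"dz":0.015,"roll":0.0,"jaw":0.0},{"dx":0.0,"dy":0.0,"dz":0.0,"roll":0.0,"jaw":0.0},{"dx":-0.008,"dy":-0.0005,"dz":0.0,"roll":0.0,"jaw":0.0},{"dx":-0.008,"dy":-0.0005,"dz":-0.0006,"roll":0.0,"jaw":0.0},{"dx":-0.008,"dy":-0.0005,"dz":-0.001,"roll":0.0,"jaw":0.0},{"dx":-0.008,"dy":-0.0005,"dz":-0.0015,"roll":0.0,"jaw":0.0},{"dx":0.0,"dy":0.0,"dz":0.0,"roll":0.0,"jaw":0.0},{"dx":0.0,"dy":0.0,"dz":0.0,"roll":0.0,"jaw":0.0}], newtons=15)

```text
t: 11.55
eef_pos: [0.4017, 0.2856, 0.1922]
ee_rot: [-3.141, -0.001, -3.083]
force: [-0.3, -0.7, -0.8]
width: 0.018
gripper_force: 15.0
```

Request:
servo_tool(moves=[{"dx":-0.008,"dy":-0.0005,"dz":-0.0018,"roll":0.0,"jaw":0.0},{"dx":-0.008,"dy":-0.0005,"dz":-0.0022,"roll":0.0,"jaw":0.0},{"dx":-0.008,"dy":-0.0005,"dz":-0.0027,"roll":0.0,"jaw":0.0},{"dx":-0.008,"dy":-0.0005,"dz":-0.003,"roll":0.0,"jaw":0.0},{"dx":0.0,"dy":0.0,"dz":0.0,"roll":0.0,"jaw":0.0},{"dx":0.0,"dy":0.0,"dz":0.0,"roll":0.0,"jaw":0.0},{"dx":0.004,"dy":0.0,"dz":0.01,"roll":0.0,"jaw":0.0},{"dx":0.0,"dy":0.0,"dz":0.03,"roll":0.0,"jaw":0.0},{"dx":0.0,"dy":0.0,"dz":0.04,"roll":0.0,"jaw":0.0},{"dx":0.0,"dy":0.0,"dz":0.02,"roll":0.0,"jaw":0.0}], newtons=40)

```text
t: 12.8
eef_pos: [0.3742, 0.2837, 0.2848]
ee_rot: [3.141, -0.0, -3.083]
force: [0.9, 0.7, -0.7]
width: 0.018
gripper_force: 40.0
```

```bash
cat > stick.py <<'E'
from m import *
def stick(k,rng=None):
  out=[]
  for n in ("top","side"):
    im,d=grab_frame(n); np.savez(f"{n}{k}.npz",im=im,d=d); P=cloud(n,d); tcp=get_state()["eef_pos"]
    H=cv2.cvtColor(im,cv2.COLOR_RGB2HSV); h,s,v=[H[...,i].astype(int) for i in range(3)]
    near=(abs(P[...,0]-tcp[0])<.14)&(abs(P[...,1]-tcp[1])<.06)&(P[...,2]<tcp[2]+.05)
    m=near&((h<6)|(h>172))&(s>120)&(v>50)&(d>0)&(P[...,2]>tcp[2]-.17)
    if m.sum()>8:   # fit sphere centre, r=12mm
        from scipy.optimize import least_squares
        q=P[m]; f=least_squares(lambda c:np.linalg.norm(q-c,axis=1)-.012,q.mean(0)-[0,0,.008],loss="soft_l1",f_scale=.001).x
        print(n,m.sum(),"knob",f.round(4),"rel tcp",(f-tcp).round(4)); out.append(f)
    else: print(n,"no knob",m.sum())
    y=near&(h>20)&(h<36)&(s>110); 
    if y.sum()>20: q=P[y]; print("  handle",np.median(q,0).round(4),np.percentile(q[:,2],[2,98]).round(3))
  print(tcp.round(4)); return out
E
python3 - <<'E'
from stick import *
stick(3)
S=np.load("side3.npz")["im"]; save("c3",cv2.resize(S[100:380,180:480],(600,560)))
E
```

```text
top no knob 2
side 43 knob [0.4386 0.2886 0.1646] rel tcp [ 0.0641  0.0044 -0.1204]
[0.3746 0.2842 0.285 ]
```

View pics/c3.png

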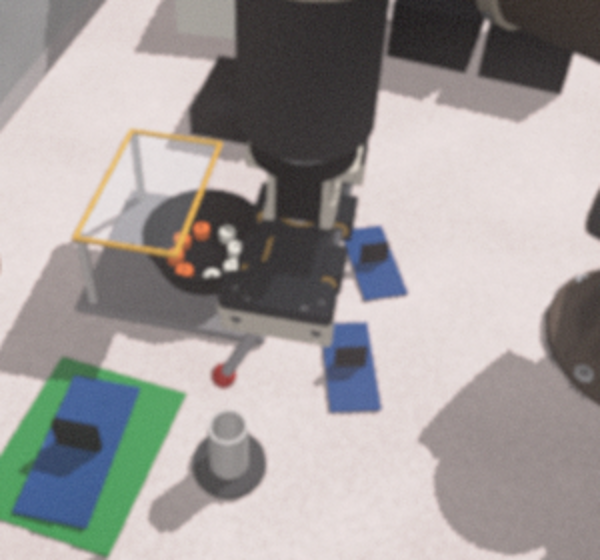

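The stick is tilted: the knob is at (222,375) in the crop, ahead of the gripper. Offset from the TCP is (0.064, 0.004, -0.120), a tilt of about 25°, and the length matches. Going over the bowl now. I'll descend just on the near side of the shield edge.

Request:
servo_tool(moves=[{"dx":0.015,"dy":-0.0438,"dz":0.0,"roll":0.0,"jaw":0.0},{"dx":0.015,"dy":-0.0438,"dz":0.0,"roll":0.0,"jaw":0.0},{"dx":0.015,"dy":-0.0438,"dz":0.0,"roll":0.0,"jaw":0.0},{"dx":0.015,"dy":-0.0438,"dz":0.0,"roll":0.0,"jaw":0.0},{"dx":0.015,"dy":-0.0438,"dz":0.0,"roll":0.0,"jaw":0.0},{"dx":0.015,"dy":-0.0438,"dz":0.0,"roll":0.0,"jaw":0.0},{"dx":0.0,"dy":0.0,"dz":0.0,"roll":0.0,"jaw":0.0},{"dx":0.0,"dy":0.0,"dz":-0.03,"roll":0.0,"jaw":0.0},{"dx":0.0,"dy":0.0,"dz":-0.03,"roll":0.0,"jaw":0.0},{"dx":0.0,"dy":0.0,"dz":-0.01,"roll":0.0,"jaw":0.0}], newtons=40)

```text
t: 14.15
eef_pos: [0.4625, 0.0209, 0.2106]
ee_rot: [-3.141, -0.004, -3.083]
force: [0.2, -0.5, -0.0]
width: 0.0176
gripper_force: 40.0
```

Run:
```python
from stick import *
stick(4)
```

```text
top no knob 0
side 36 knob [0.5253 0.0244 0.0887] rel tcp [ 0.0619  0.0033 -0.1231]
[0.4634 0.0211 0.2118]
```

Request:
servo_tool(moves=[{"dx":0.0,"dy":0.0,"dz":-0.02,"roll":0.0,"jaw":0.0},{"dx":0.0,"dy":0.0,"dz":-0.013,"roll":0.0,"jaw":0.0},{"dx":0.0,"dy":0.0,"dz":0.0,"roll":0.0,"jaw":0.0},{"dx":0.01,"dy":0.0005,"dz":0.0,"roll":0.0,"jaw":0.0},{"dx":0.01,"dy":0.0005,"dz":0.0,"roll":0.0,"jaw":0.0},{"dx":0.0,"dy":0.0,"dz":0.0,"roll":0.0,"jaw":0.0},{"dx":0.0,"dy":0.0,"dz":-0.01,"roll":0.0,"jaw":0.0},{"dx":0.0,"dy":0.0,"dz":-0.008,"roll":0.0,"jaw":0.0},{"dx":0.0,"dy":0.0,"dz":-0.004,"roll":0.0,"jaw":0.0},{"dx":0.0,"dy":0.0,"dz":0.0,"roll":0.0,"jaw":0.0}], newtons=40)

```text
t: 15.5
eef_pos: [0.4838, 0.0219, 0.1574]
ee_rot: [-3.141, -0.001, -3.083]
force: [-0.7, -0.5, -0.6]
width: 0.0175
gripper_force: 40.0
```

Run:
```python
from stick import *
stick(5)
S=np.load("side5.npz")["im"]; T=np.load("top5.npz")["im"]; save("c5",np.hstack([cv2.resize(S[140:290,200:350],(500,500)),cv2.resize(T[100:230,265:365],(300,500))]))
```

```text
top no knob 0
side 48 knob [0.5472 0.0265 0.0354] rel tcp [ 0.0629  0.0045 -0.1225]
[0.4842 0.022  0.1579]
```

View pics/c5.png

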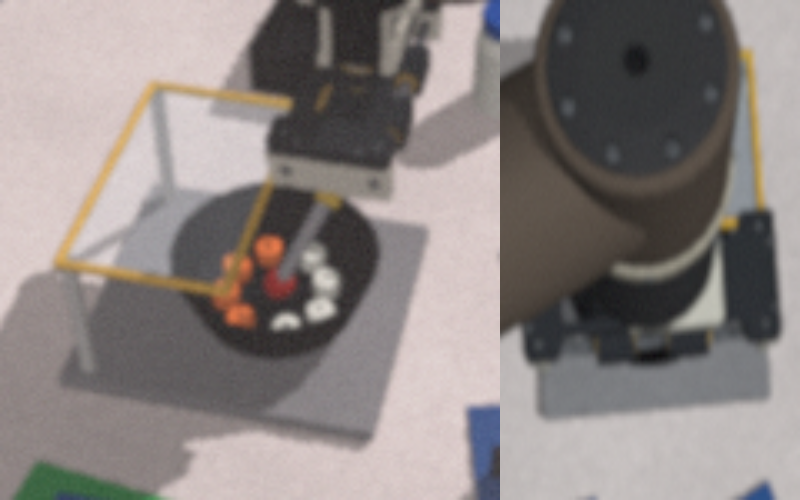

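The side view shows the red knob at crop (281,287), in the free middle of the bead ring. The rod is clear of the shield's yellow near edge (240,240). The knob's low point is about 6 mm above the floor, so it needs about 3 mm more. Next is the ring path.

Run:
```python
import numpy as np
a=np.radians(3.35);R=np.array([[np.cos(a),-np.sin(a)],[np.sin(a),np.cos(a)]])
phi=np.radians(np.arange(0,361,30)); p=np.c_[-2+28*np.cos(phi),28*np.sin(phi)]@R.T
print("tcp targets at 0,30,..:",(p+[484,21.5]).round(1).tolist())
for i in range(12): print(i*30,"per row (5 rows), mm:",((p[i+1]-p[i])/5).round(1))
```

```text
tcp targets at 0,30,..: [[510.0, 23.0], [505.4, 36.8], [494.6, 46.4], [480.4, 49.3], [466.6, 44.8], [457.0, 33.9], [454.1, 19.7], [458.6, 6.0], [469.4, -3.6], [483.6, -6.6], [497.4, -2.0], [507.0, 8.8], [510.0, 23.0]]
0 per row (5 rows), mm: [-0.9  2.8]
30 per row (5 rows), mm: [-2.2  1.9]
60 per row (5 rows), mm: [-2.8  0.6]
90 per row (5 rows), mm: [-2.8 -0.9]
120 per row (5 rows), mm: [-1.9 -2.2]
150 per row (5 rows), mm: [-0.6 -2.8]
180 per row (5 rows), mm: [ 0.9 -2.8]
210 per row (5 rows), mm: [ 2.2 -1.9]
240 per row (5 rows), mm: [ 2.8 -0.6]
270 per row (5 rows), mm: [2.8 0.9]
300 per row (5 rows), mm: [1.9 2.2]
330 per row (5 rows), mm: [0.6 2.8]
```

Request:
servo_tool(moves=[{"dx":0.0,"dy":0.0,"dz":-0.002,"roll":0.0,"jaw":0.0},{"dx":0.0,"dy":0.0,"dz":-0.002,"roll":0.0,"jaw":0.0},{"dx":0.003,"dy":0.0002,"dz":0.0,"roll":0.0,"jaw":0.0},{"dx":0.003,"dy":0.0002,"dz":0.0,"roll":0.0,"jaw":0.0},{"dx":0.003,"dy":0.0002,"dz":0.0,"roll":0.0,"jaw":0.0},{"dx":0.003,"dy":0.0002,"dz":0.0,"roll":0.0,"jaw":0.0},{"dx":0.003,"dy":0.0002,"dz":0.0,"roll":0.0,"jaw":0.0},{"dx":0.003,"dy":0.0002,"dz":0.0,"roll":0.0,"jaw":0.0},{"dx":0.003,"dy":0.0002,"dz":0.0,"roll":0.0,"jaw":0.0},{"dx":0.003,"dy":0.0002,"dz":0.0,"roll":0.0,"jaw":0.0}], newtons=40)

```text
t: 16.85
eef_pos: [0.5083, 0.0236, 0.1537]
ee_rot: [-3.142, -0.0, -3.083]
force: [0.4, 0.2, -0.0]
width: 0.0172
gripper_force: 40.0
```

Request:
servo_tool(moves=[{"dx":-0.0006,"dy":0.0028,"dz":0.0,"roll":0.0,"jaw":0.0},{"dx":-0.0006,"dy":0.0028,"dz":0.0,"roll":0.0,"jaw":0.0},{"dx":-0.0006,"dy":0.0028,"dz":0.0,"roll":0.0,"jaw":0.0},{"dx":-0.0006,"dy":0.0028,"dz":0.0,"roll":0.0,"jaw":0.0},{"dx":-0.0006,"dy":0.0028,"dz":0.0,"roll":0.0,"jaw":0.0},{"dx":-0.0022,"dy":0.0019,"dz":0.0,"roll":0.0,"jaw":0.0},{"dx":-0.0022,"dy":0.0019,"dz":0.0,"roll":0.0,"jaw":0.0},{"dx":-0.0022,"dy":0.0019,"dz":0.0,"roll":0.0,"jaw":0.0},{"dx":-0.0022,"dy":0.0019,"dz":0.0,"roll":0.0,"jaw":0.0},{"dx":-0.0022,"dy":0.0019,"dz":0.0,"roll":0.0,"jaw":0.0}], newtons=40)

```text
t: 18.1
eef_pos: [0.4939, 0.0469, 0.1538]
ee_rot: [-3.141, -0.0, -3.083]
force: [0.6, -2.1, 0.9]
width: 0.0174
gripper_force: 40.0
```

Request:
servo_tool(moves=[{"dx":-0.0028,"dy":0.0006,"dz":0.0,"roll":0.0,"jaw":0.0},{"dx":-0.0028,"dy":0.0006,"dz":0.0,"roll":0.0,"jaw":0.0},{"dx":-0.0028,"dy":0.0006,"dz":0.0,"roll":0.0,"jaw":0.0},{"dx":-0.0028,"dy":0.0006,"dz":0.0,"roll":0.0,"jaw":0.0},{"dx":-0.0028,"dy":0.0006,"dz":0.0,"roll":0.0,"jaw":0.0},{"dx":-0.0028,"dy":-0.0009,"dz":0.0,"roll":0.0,"jaw":0.0},{"dx":-0.0028,"dy":-0.0009,"dz":0.0,"roll":0.0,"jaw":0.0},{"dx":-0.0028,"dy":-0.0009,"dz":0.0,"roll":0.0,"jaw":0.0},{"dx":-0.0028,"dy":-0.0009,"dz":0.0,"roll":0.0,"jaw":0.0},{"dx":-0.0028,"dy":-0.0009,"dz":0.0,"roll":0.0,"jaw":0.0}], newtons=40)

```text
t: 19.35
eef_pos: [0.4672, 0.0457, 0.1544]
ee_rot: [3.141, 0.002, -3.083]
force: [3.6, -1.6, 0.3]
width: 0.0179
gripper_force: 40.0
```

Run:
```python
from stick import *
stick(6)
```

```text
top no knob 0
side 41 knob [0.5324 0.0496 0.0325] rel tcp [ 0.0657  0.004  -0.1218]
[0.4667 0.0456 0.1543]
```

Request:
servo_tool(moves=[{"dx":-0.0019,"dy":-0.0022,"dz":0.0,"roll":0.0,"jaw":0.0},{"dx":-0.0019,"dy":-0.0022,"dz":0.0,"roll":0.0,"jaw":0.0},{"dx":-0.0019,"dy":-0.0022,"dz":0.0,"roll":0.0,"jaw":0.0},{"dx":-0.0019,"dy":-0.0022,"dz":0.0,"roll":0.0,"jaw":0.0},{"dx":-0.0019,"dy":-0.0022,"dz":0.0,"roll":0.0,"jaw":0.0},{"dx":-0.0006,"dy":-0.0028,"dz":0.0,"roll":0.0,"jaw":0.0},{"dx":-0.0006,"dy":-0.0028,"dz":0.0,"roll":0.0,"jaw":0.0},{"dx":-0.0006,"dy":-0.0028,"dz":0.0,"roll":0.0,"jaw":0.0},{"dx":-0.0006,"dy":-0.0028,"dz":0.0,"roll":0.0,"jaw":0.0},{"dx":-0.0006,"dy":-0.0028,"dz":0.0,"roll":0.0,"jaw":0.0}], newtons=60)

```text
t: 20.7
eef_pos: [0.4547, 0.0209, 0.1543]
ee_rot: [3.141, 0.002, -3.082]
force: [5.5, 1.3, 1.9]
width: 0.0177
gripper_force: 60.0
```

Run:
```python
from stick import *
stick(7)
```

```text
top no knob 0
side 38 knob [0.5231 0.0257 0.0337] rel tcp [ 0.0685  0.0049 -0.1207]
[0.4547 0.0208 0.1543]
```

```bash
cat > beads.py <<'E'
from m import *
def beads(k):
    im,d,P=load("side",k)
    H=cv2.cvtColor(im,cv2.COLOR_RGB2HSV); h,s,v=[H[...,i].astype(int) for i in range(3)]
    a=np.radians(3.35); B=(P[...,:2]-[.548,.0255])@np.array([[np.cos(a),-np.sin(a)],[np.sin(a),np.cos(a)]])
    z=(np.hypot(B[...,0],B[...,1])<.07)&(P[...,2]>.012)&(P[...,2]<.06)
    for nm,mm in(("or",(h>=6)&(h<18)&(s>100)),("wh",(v>120)&(s<70)),("red",((h<6)|(h>172))&(s>120))):
        nl,lab,stt,c=cv2.connectedComponentsWithStats((z&mm).astype(np.uint8),connectivity=4)
        print(nm,[(int(stt[i,4]),(np.r_[np.median(B[lab==i],0),np.median(P[lab==i][:,2])]*1000).round().astype(int).tolist()) for i in range(1,nl) if stt[i,4]>4])
E
python3 - <<'E'
from beads import *
for k in (5,6,7): beads(k)
S=np.load("side7.npz")["im"]; save("c7",cv2.resize(S[170:260,225:325],(600,540),interpolation=cv2.INTER_CUBIC))
E
```

```text
or [(218, [26, -7, 30])]
wh [(155, [-32, -10, 32]), (13, [-65, -4, 14]), (31, [-14, 36, 33]), (16, [-60, 26, 14]), (10, [-53, 39, 13])]
red [(48, [0, 9, 41])]
or [(87, [19, -36, 28]), (29, [32, -14, 24]), (41, [41, 24, 26]), (38, [16, 39, 29])]
wh [(27, [-12, -38, 32]), (120, [-37, 0, 33]), (21, [-64, 8, 13]), (8, [-57, 27, 13]), (7, [-53, 40, 13])]
red [(41, [-14, 33, 39])]
or [(85, [18, -36, 29]), (35, [33, -13, 22]), (40, [41, 24, 28]), (39, [15, 40, 29])]
wh [(50, [-16, -35, 32]), (119, [-41, 6, 34]), (6, [-67, -14, 13]), (8, [-65, -2, 13]), (12, [-60, 18, 13]), (17, [-54, 36, 13])]
red [(38, [-24, 9, 40])]
```

View pics/c7.png

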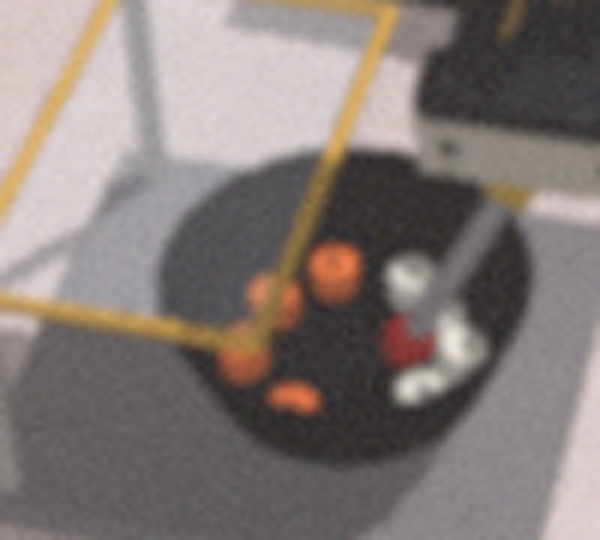

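The crop shows the knob (408,338) has slipped along the inside of the ring. The oranges (335,270), (272,300), (245,365), (295,398) have barely moved, and it is now pressing on the whites (458,335). The tip needs more radius: I'll push diagonally so the beads ahead move along the wall.

Request:
servo_tool(moves=[{"dx":-0.001,"dy":-0.0015,"dz":-0.001,"roll":0.0,"jaw":0.0},{"dx":-0.001,"dy":-0.0015,"dz":0.0,"roll":0.0,"jaw":0.0},{"dx":-0.001,"dy":-0.0015,"dz":0.0,"roll":0.0,"jaw":0.0},{"dx":-0.001,"dy":-0.0015,"dz":0.0,"roll":0.0,"jaw":0.0},{"dx":-0.001,"dy":-0.0015,"dz":0.0,"roll":0.0,"jaw":0.0},{"dx":-0.001,"dy":-0.001,"dz":0.0,"roll":0.0,"jaw":0.0},{"dx":-0.001,"dy":-0.001,"dz":0.0,"roll":0.0,"jaw":0.0},{"dx":-0.001,"dy":-0.001,"dz":0.0,"roll":0.0,"jaw":0.0},{"dx":-0.001,"dy":-0.001,"dz":0.0,"roll":0.0,"jaw":0.0},{"dx":-0.001,"dy":-0.001,"dz":0.0,"roll":0.0,"jaw":0.0}], newtons=60)

```text
t: 22.05
eef_pos: [0.4446, 0.0083, 0.1531]
ee_rot: [3.141, 0.002, -3.083]
force: [6.4, -0.5, -0.3]
width: 0.0176
gripper_force: 60.0
```

Run:
```python
from stick import *
from beads import beads
stick(8); beads(8)
```

```text
top no knob 0
side 34 knob [0.5221 0.0135 0.0372] rel tcp [ 0.0777  0.0053 -0.1159]
[0.4445 0.0082 0.1531]
or [(87, [19, -37, 30]), (32, [33, -14, 22]), (41, [41, 25, 26]), (40, [16, 36, 26])]
wh [(43, [-16, -37, 33]), (83, [-45, -5, 35]), (36, [-34, 22, 33]), (16, [-63, 8, 13]), (12, [-59, 26, 13]), (5, [-55, 36, 13])]
red [(34, [-26, -2, 42])]
```

Request:
servo_tool(moves=[{"dx":0.0034,"dy":0.0045,"dz":0.0,"roll":0.0,"jaw":0.0},{"dx":0.0034,"dy":0.0045,"dz":0.0,"roll":0.0,"jaw":0.0},{"dx":0.0034,"dy":0.0045,"dz":-0.002,"roll":0.0,"jaw":0.0},{"dx":0.0034,"dy":0.0045,"dz":-0.002,"roll":0.0,"jaw":0.0},{"dx":0.0034,"dy":0.0045,"dz":-0.001,"roll":0.0,"jaw":0.0},{"dx":0.0034,"dy":0.0045,"dz":0.0,"roll":0.0,"jaw":0.0},{"dx":-0.0013,"dy":0.0055,"dz":0.0,"roll":0.0,"jaw":0.0},{"dx":-0.0013,"dy":0.0055,"dz":0.0,"roll":0.0,"jaw":0.0},{"dx":-0.0013,"dy":0.0055,"dz":0.0,"roll":0.0,"jaw":0.0},{"dx":-0.0013,"dy":0.0055,"dz":0.0,"roll":0.0,"jaw":0.0}], newtons=60)

```text
t: 23.4
eef_pos: [0.4587, 0.0575, 0.1478]
ee_rot: [3.142, 0.0, -3.083]
force: [0.6, -0.4, 0.8]
width: 0.0179
gripper_force: 60.0
```

```bash
cat > chk.py <<'E'
from stick import *
from beads import beads
import sys
k=sys.argv[1]; o=stick(k); beads(k)
a=np.radians(3.35)
if o: print("knob bowl mm",((o[-1][:2]-[.548,.0255])@np.array([[np.cos(a),-np.sin(a)],[np.sin(a),np.cos(a)]])*1000).round(1))
E
python3 chk.py 9
```

```text
top no knob 0
side 21 knob [0.5359 0.0637 0.0311] rel tcp [ 0.0772  0.0061 -0.1167]
[0.4587 0.0577 0.1478]
or [(87, [18, -35, 29]), (32, [32, -14, 24]), (42, [41, 24, 26]), (37, [16, 38, 31])]
wh [(43, [-16, -37, 32]), (117, [-41, 3, 33]), (10, [-66, -4, 14]), (12, [-62, 8, 13]), (7, [-58, 27, 12]), (9, [-52, 43, 13])]
red [(21, [-7, 43, 40])]
knob bowl mm [-9.9 38.9]
```

Request:
servo_tool(moves=[{"dx":-0.0024,"dy":-0.0016,"dz":0.0,"roll":0.0,"jaw":0.0},{"dx":-0.0024,"dy":-0.0016,"dz":0.0,"roll":0.0,"jaw":0.0},{"dx":-0.0024,"dy":-0.0016,"dz":0.0,"roll":0.0,"jaw":0.0},{"dx":-0.0024,"dy":-0.0016,"dz":0.0,"roll":0.0,"jaw":0.0},{"dx":-0.0024,"dy":-0.0016,"dz":0.0,"roll":0.0,"jaw":0.0},{"dx":-0.0019,"dy":-0.0023,"dz":0.0,"roll":0.0,"jaw":0.0},{"dx":-0.0019,"dy":-0.0023,"dz":0.0,"roll":0.0,"jaw":0.0},{"dx":-0.0019,"dy":-0.0023,"dz":0.0,"roll":0.0,"jaw":0.0},{"dx":-0.0019,"dy":-0.0023,"dz":0.0,"roll":0.0,"jaw":0.0},{"dx":-0.0019,"dy":-0.0023,"dz":0.0,"roll":0.0,"jaw":0.0}], newtons=60)

```text
t: 24.75
eef_pos: [0.4373, 0.0374, 0.1478]
ee_rot: [3.142, 0.0, -3.083]
force: [0.4, -0.4, 0.7]
width: 0.0177
gripper_force: 60.0
```

```bash
python3 chk.py 10
```

```text
top no knob 0
side 38 knob [0.5123 0.0415 0.0315] rel tcp [ 0.0754  0.0043 -0.1162]
[0.437  0.0372 0.1477]
or [(86, [19, -35, 29]), (33, [33, -14, 22]), (40, [41, 25, 26]), (41, [15, 32, 21])]
wh [(115, [-19, -37, 32]), (36, [-50, 9, 35]), (14, [-65, -4, 14]), (31, [-61, 21, 13])]
red [(38, [-31, 26, 38])]
knob bowl mm [-34.7  18.1]
```

Request:
servo_tool(moves=[{"dx":-0.0007,"dy":-0.0026,"dz":0.0,"roll":0.0,"jaw":0.0},{"dx":-0.0007,"dy":-0.0026,"dz":0.0,"roll":0.0,"jaw":0.0},{"dx":-0.0007,"dy":-0.0026,"dz":0.0,"roll":0.0,"jaw":0.0},{"dx":-0.0007,"dy":-0.0026,"dz":0.0,"roll":0.0,"jaw":0.0},{"dx":0.0001,"dy":-0.003,"dz":0.0,"roll":0.0,"jaw":0.0},{"dx":0.0001,"dy":-0.003,"dz":0.0,"roll":0.0,"jaw":0.0},{"dx":0.0001,"dy":-0.003,"dz":0.0,"roll":0.0,"jaw":0.0},{"dx":0.0001,"dy":-0.003,"dz":0.0,"roll":0.0,"jaw":0.0},{"dx":0.0001,"dy":-0.003,"dz":0.0,"roll":0.0,"jaw":0.0},{"dx":0.0001,"dy":0.0,"dz":0.0,"roll":0.0,"jaw":0.0}], newtons=60)

```text
t: 26.1
eef_pos: [0.435, 0.0118, 0.1477]
ee_rot: [-3.141, -0.0, -3.083]
force: [0.0, -0.2, 1.1]
width: 0.0177
gripper_force: 60.0
```

```bash
python3 chk.py 11
```

```text
top no knob 0
side 41 knob [0.5107 0.0175 0.0306] rel tcp [ 0.0757  0.0056 -0.1171]
[0.435  0.0118 0.1477]
or [(22, [32, -22, 29]), (6, [37, -8, 18]), (42, [41, 25, 28]), (39, [15, 38, 30])]
wh [(193, [-1, -38, 33]), (8, [-65, -12, 13]), (14, [-65, 6, 13]), (7, [-59, 21, 13]), (19, [-55, 35, 13])]
red [(41, [-37, 1, 37])]
knob bowl mm [-37.7  -5.9]
```

Request:
servo_tool(moves=[{"dx":0.001,"dy":-0.0028,"dz":0.0,"roll":0.0,"jaw":0.0},{"dx":0.001,"dy":-0.0028,"dz":0.0,"roll":0.0,"jaw":0.0},{"dx":0.001,"dy":-0.0028,"dz":0.0,"roll":0.0,"jaw":0.0},{"dx":0.001,"dy":-0.0028,"dz":0.0,"roll":0.0,"jaw":0.0},{"dx":0.001,"dy":-0.0028,"dz":0.0,"roll":0.0,"jaw":0.0},{"dx":0.0021,"dy":-0.0021,"dz":0.0,"roll":0.0,"jaw":0.0},{"dx":0.0021,"dy":-0.0021,"dz":0.0,"roll":0.0,"jaw":0.0},{"dx":0.0021,"dy":-0.0021,"dz":0.0,"roll":0.0,"jaw":0.0},{"dx":0.0021,"dy":-0.0021,"dz":0.0,"roll":0.0,"jaw":0.0},{"dx":0.0021,"dy":-0.0021,"dz":0.0,"roll":0.0,"jaw":0.0}], newtons=60)

```text
t: 27.45
eef_pos: [0.4507, -0.0124, 0.1477]
ee_rot: [3.141, -0.0, -3.083]
force: [-1.4, 1.9, 2.8]
width: 0.0175
gripper_force: 60.0
```

```bash
python3 chk.py 12
```

```text
top no knob 0
side 36 knob [ 0.5271 -0.0066  0.0306] rel tcp [ 0.0761  0.006  -0.1171]
[ 0.4509 -0.0126  0.1477]
or [(120, [29, 35, 33])]
wh [(137, [13, -41, 32]), (8, [-65, -9, 13]), (21, [-59, 28, 13]), (5, [-51, 43, 14])]
red [(36, [-23, -23, 37])]
knob bowl mm [-22.8 -30.8]
```

Request:
servo_tool(moves=[{"dx":0.0028,"dy":-0.0012,"dz":0.0,"roll":0.0,"jaw":0.0},{"dx":0.0028,"dy":-0.0012,"dz":0.0,"roll":0.0,"jaw":0.0},{"dx":0.0028,"dy":-0.0012,"dz":0.0,"roll":0.0,"jaw":0.0},{"dx":0.0028,"dy":-0.0012,"dz":0.0,"roll":0.0,"jaw":0.0},{"dx":0.0028,"dy":-0.0012,"dz":0.0,"roll":0.0,"jaw":0.0},{"dx":0.003,"dy":0.0,"dz":0.0,"roll":0.0,"jaw":0.0},{"dx":0.003,"dy":0.0,"dz":0.0,"roll":0.0,"jaw":0.0},{"dx":0.003,"dy":0.0,"dz":0.0,"roll":0.0,"jaw":0.0},{"dx":0.003,"dy":0.0,"dz":0.0,"roll":0.0,"jaw":0.0},{"dx":0.003,"dy":0.0,"dz":0.0,"roll":0.0,"jaw":0.0}], newtons=60)

```text
t: 28.8
eef_pos: [0.4798, -0.0184, 0.1477]
ee_rot: [-3.141, -0.0, -3.083]
force: [-2.0, 0.3, 3.4]
width: 0.0175
gripper_force: 60.0
```

```bash
python3 chk.py 13
```

```text
top no knob 0
side 37 knob [ 0.5569 -0.0119  0.0303] rel tcp [ 0.0766  0.0064 -0.1175]
[ 0.4803 -0.0183  0.1477]
or [(126, [4, 36, 33])]
wh [(61, [27, -34, 32]), (29, [42, 28, 31]), (20, [-64, 8, 13]), (15, [-56, 28, 13])]
red [(37, [5, -32, 37])]
knob bowl mm [  6.7 -37.9]
```

Request:
servo_tool(moves=[{"dx":0.0025,"dy":0.001,"dz":0.001,"roll":0.0,"jaw":0.0},{"dx":0.0025,"dy":0.001,"dz":0.0,"roll":0.0,"jaw":0.0},{"dx":0.0025,"dy":0.001,"dz":0.0,"roll":0.0,"jaw":0.0},{"dx":0.0025,"dy":0.001,"dz":0.0,"roll":0.0,"jaw":0.0},{"dx":0.0025,"dy":0.001,"dz":0.0,"roll":0.0,"jaw":0.0},{"dx":0.002,"dy":0.0019,"dz":0.0,"roll":0.0,"jaw":0.0},{"dx":0.002,"dy":0.0019,"dz":0.0,"roll":0.0,"jaw":0.0},{"dx":0.002,"dy":0.0019,"dz":0.0,"roll":0.0,"jaw":0.0},{"dx":0.002,"dy":0.0019,"dz":0.0,"roll":0.0,"jaw":0.0},{"dx":0.002,"dy":0.0019,"dz":0.0,"roll":0.0,"jaw":0.0}], newtons=60)

```text
t: 30.15
eef_pos: [0.5026, -0.0036, 0.1488]
ee_rot: [3.142, 0.001, -3.083]
force: [-1.2, -0.2, -0.4]
width: 0.0175
gripper_force: 60.0
```

```bash
python3 chk.py 14
```

```text
top no knob 0
side 23 knob [0.5796 0.0025 0.032 ] rel tcp [ 0.0769  0.006  -0.1169]
[ 0.5028 -0.0035  0.1489]
or [(158, [-31, 19, 33])]
wh [(81, [30, 33, 33]), (36, [-64, 10, 13]), (5, [-55, 36, 13])]
red [(23, [24, -17, 36])]
knob bowl mm [ 30.3 -24.8]
```

Request:
servo_tool(moves=[{"dx":0.0012,"dy":0.0024,"dz":0.0,"roll":0.0,"jaw":0.0},{"dx":0.0012,"dy":0.0024,"dz":0.0,"roll":0.0,"jaw":0.0},{"dx":0.0012,"dy":0.0024,"dz":0.0,"roll":0.0,"jaw":0.0},{"dx":0.0012,"dy":0.0024,"dz":0.0,"roll":0.0,"jaw":0.0},{"dx":0.0012,"dy":0.0024,"dz":0.0,"roll":0.0,"jaw":0.0},{"dx":0.0001,"dy":0.0027,"dz":0.0,"roll":0.0,"jaw":0.0},{"dx":0.0001,"dy":0.0027,"dz":0.0,"roll":0.0,"jaw":0.0},{"dx":0.0001,"dy":0.0027,"dz":0.0,"roll":0.0,"jaw":0.0},{"dx":0.0001,"dy":0.0027,"dz":0.0,"roll":0.0,"jaw":0.0},{"dx":0.0001,"dy":0.0027,"dz":0.0,"roll":0.0,"jaw":0.0}], newtons=60)

```text
t: 31.5
eef_pos: [0.5055, 0.0193, 0.1496]
ee_rot: [-3.138, -0.006, -3.083]
force: [-13.6, -6.1, 20.1]
width: 0.018
gripper_force: 60.0
```

```bash
python3 chk.py 15
```

```text
top no knob 0
side 31 knob [0.5767 0.0227 0.0304] rel tcp [ 0.071   0.0029 -0.1193]
[0.5058 0.0198 0.1497]
or [(160, [-37, 11, 32])]
wh [(92, [28, 34, 33]), (39, [-61, 23, 13])]
red [(31, [24, 4, 34])]
knob bowl mm [28.5 -4.5]
```

Force jumped to about 25 N. The knob has probably slipped inside a bead and is squeezing it against the far wall, so I'm backing off before going on.

Request:
servo_tool(moves=[{"dx":-0.002,"dy":-0.002,"dz":0.001,"roll":0.0,"jaw":0.0},{"dx":-0.002,"dy":-0.002,"dz":0.001,"roll":0.0,"jaw":0.0},{"dx":-0.002,"dy":-0.003,"dz":0.0,"roll":0.0,"jaw":0.0},{"dx":-0.001,"dy":-0.003,"dz":0.0,"roll":0.0,"jaw":0.0},{"dx":0.0,"dy":-0.003,"dz":0.0,"roll":0.0,"jaw":0.0},{"dx":0.0,"dy":-0.003,"dz":0.0,"roll":0.0,"jaw":0.0},{"dx":0.0,"dy":0.0,"dz":0.0,"roll":0.0,"jaw":0.0},{"dx":0.0,"dy":0.0,"dz":0.0,"roll":0.0,"jaw":0.0},{"dx":0.0,"dy":0.0,"dz":0.0,"roll":0.0,"jaw":0.0},{"dx":0.0,"dy":0.0,"dz":0.0,"roll":0.0,"jaw":0.0}], newtons=60)

```text
t: 32.85
eef_pos: [0.5017, 0.0057, 0.1508]
ee_rot: [3.142, 0.0, -3.083]
force: [-0.1, -0.4, -0.2]
width: 0.0174
gripper_force: 60.0
```

```bash
python3 chk.py 16
python3 - <<'E'
from m import *
a=np.load("side15.npz")["im"][150:260,225:325];b=np.load("side16.npz")["im"][150:260,225:325]
f=lambda x:cv2.resize(x,(400,440),interpolation=cv2.INTER_CUBIC)
save("c16",np.hstack([f(a),f(b)]))
E
```

```text
top no knob 0
side 35 knob [0.5731 0.011  0.0313] rel tcp [ 0.0714  0.0053 -0.1195]
[0.5017 0.0057 0.1508]
or [(161, [-37, 10, 32])]
wh [(92, [27, 35, 33]), (10, [-65, 6, 14]), (13, [-54, 35, 13])]
red [(34, [22, -8, 37])]
knob bowl mm [ 24.2 -16. ]
```

View pics/c16.png

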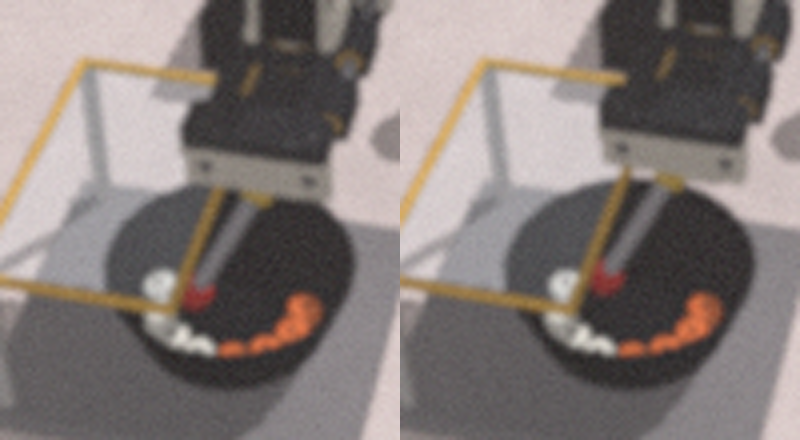

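The crop shows the last white bead, right panel (565,283), lying radially outside the knob (607,280), at the far wall. The train ahead runs white then orange, toward the near side. I'll go back, move out behind that bead and push it tangentially.

Run:
```python
from h import *
c=calibration("side");K=np.array(c["intrinsics"]);R=np.array(c["R"]);t=np.array(c["t"]); C=-R.T@t
a=np.radians(3.35)
for nm,(u,v) in dict(w4=(565,281),w3=(560,318),w2=(585,340),w1=(602,345),o1=(632,348),o4=(706,305),knob=(607,280)).items():
    px=np.array([225+(u-400)/4-.4,150+v/4-.4,1]); r=R.T@np.linalg.inv(K)@px
    X=C+r*(.030-C[2])/r[2]; b=(X[:2]-[.548,.0255])@np.array([[np.cos(a),-np.sin(a)],[np.sin(a),np.cos(a)]])*1000; print(nm,b.round(1),np.hypot(*b).round(1))
```

```text
w4 [ 49.8 -10.3] 50.9
w3 [43.4 21.8] 48.6
w2 [22.5 36.4] 42.8
w1 [10.9 38.1] 39.7
o1 [-8.2 36.4] 37.3
o4 [-45.   -9.7] 46.0
knob [ 23.4 -17.2] 29.0
```

Request:
servo_tool(moves=[{"dx":-0.0004,"dy":-0.004,"dz":0.0,"roll":0.0,"jaw":0.0},{"dx":-0.0004,"dy":-0.004,"dz":0.0,"roll":0.0,"jaw":0.0},{"dx":-0.0004,"dy":-0.004,"dz":0.0,"roll":0.0,"jaw":0.0},{"dx":0.0036,"dy":-0.0008,"dz":0.0,"roll":0.0,"jaw":0.0},{"dx":0.0036,"dy":-0.0008,"dz":0.0,"roll":0.0,"jaw":0.0},{"dx":0.0,"dy":0.0,"dz":0.0,"roll":0.0,"jaw":0.0},{"dx":0.0017,"dy":0.0031,"dz":0.0,"roll":0.0,"jaw":0.0},{"dx":0.0017,"dy":0.0031,"dz":0.0,"roll":0.0,"jaw":0.0},{"dx":0.0017,"dy":0.0031,"dz":0.0,"roll":0.0,"jaw":0.0},{"dx":0.0,"dy":0.0,"dz":0.0,"roll":0.0,"jaw":0.0}], newtons=60)

```text
t: 34.2
eef_pos: [0.5128, 0.0017, 0.1507]
ee_rot: [-3.142, -0.0, -3.082]
force: [-0.1, 0.7, -0.8]
width: 0.0176
gripper_force: 60.0
```

```bash
python3 chk.py 17
```

```text
top no knob 0
side 15 knob [0.5837 0.0066 0.0299] rel tcp [ 0.071   0.0052 -0.1209]
[0.5127 0.0014 0.1507]
or [(157, [-37, 12, 32])]
wh [(98, [29, 34, 33]), (5, [-68, -12, 13]), (33, [-60, 18, 13])]
red [(15, [28, -15, 35])]
knob bowl mm [ 34.6 -21. ]
```

Request:
servo_tool(moves=[{"dx":0.0002,"dy":0.002,"dz":0.001,"roll":0.0,"jaw":0.0},{"dx":0.0002,"dy":0.002,"dz":0.0005,"roll":0.0,"jaw":0.0},{"dx":0.0002,"dy":0.002,"dz":0.0,"roll":0.0,"jaw":0.0},{"dx":0.0001,"dy":0.002,"dz":0.0,"roll":0.0,"jaw":0.0},{"dx":0.0,"dy":0.002,"dz":0.0,"roll":0.0,"jaw":0.0},{"dx":0.0,"dy":0.002,"dz":0.0,"roll":0.0,"jaw":0.0},{"dx":0.0,"dy":0.0,"dz":0.0,"roll":0.0,"jaw":0.0},{"dx":0.0,"dy":0.0,"dz":0.0,"roll":0.0,"jaw":0.0},{"dx":0.0,"dy":0.0,"dz":0.0,"roll":0.0,"jaw":0.0},{"dx":0.0,"dy":0.0,"dz":0.0,"roll":0.0,"jaw":0.0}], newtons=60)

```text
t: 35.55
eef_pos: [0.5136, 0.0134, 0.1523]
ee_rot: [3.141, 0.0, -3.083]
force: [-0.2, 0.3, -0.7]
width: 0.0174
gripper_force: 60.0
```

```bash
python3 chk.py 18
```

```text
top no knob 0
side 13 knob [0.5674 0.0185 0.0303] rel tcp [ 0.0539  0.0052 -0.122 ]
[0.5135 0.0134 0.1523]
or [(176, [-39, 4, 32])]
wh [(112, [26, 35, 33]), (15, [-65, -4, 13]), (22, [-59, 29, 13])]
red [(12, [29, -6, 35])]
knob bowl mm [18.9 -8.1]
```

Request:
servo_tool(moves=[{"dx":0.0,"dy":0.0024,"dz":0.0,"roll":0.0,"jaw":0.0},{"dx":0.0,"dy":0.0024,"dz":0.0,"roll":0.0,"jaw":0.0},{"dx":0.0,"dy":0.0024,"dz":0.0,"roll":0.0,"jaw":0.0},{"dx":0.0,"dy":0.0024,"dz":0.0,"roll":0.0,"jaw":0.0},{"dx":-0.0003,"dy":0.0024,"dz":0.0,"roll":0.0,"jaw":0.0},{"dx":-0.0005,"dy":0.0024,"dz":0.0,"roll":0.0,"jaw":0.0},{"dx":-0.0006,"dy":0.0024,"dz":0.0,"roll":0.0,"jaw":0.0},{"dx":-0.0008,"dy":0.0024,"dz":0.0,"roll":0.0,"jaw":0.0},{"dx":0.0,"dy":0.0,"dz":0.0,"roll":0.0,"jaw":0.0},{"dx":0.0,"dy":0.0,"dz":0.0,"roll":0.0,"jaw":0.0}], newtons=60)

```text
t: 36.9
eef_pos: [0.5082, 0.0306, 0.1516]
ee_rot: [-3.138, -0.006, -3.084]
force: [-7.7, -7.0, 4.7]
width: 0.018
gripper_force: 60.0
```

```bash
python3 chk.py 19
```

```text
top no knob 0
side 27 knob [0.5769 0.0327 0.0309] rel tcp [ 0.0687  0.0022 -0.1206]
[0.5082 0.0306 0.1515]
or [(187, [-38, -2, 32])]
wh [(117, [24, 36, 33]), (7, [-66, -14, 13]), (9, [-66, 7, 13]), (12, [-62, 18, 14]), (10, [-55, 34, 14])]
red [(27, [23, 15, 33])]
knob bowl mm [29.3  5.5]
```

Request:
servo_tool(moves=[{"dx":-0.0035,"dy":-0.001,"dz":0.0,"roll":0.0,"jaw":0.0},{"dx":-0.0035,"dy":-0.001,"dz":0.0,"roll":0.0,"jaw":0.0},{"dx":-0.0035,"dy":0.0,"dz":0.0,"roll":0.0,"jaw":0.0},{"dx":-0.0035,"dy":0.0,"dz":0.0,"roll":0.0,"jaw":0.0},{"dx":-0.0035,"dy":0.0,"dz":0.0,"roll":0.0,"jaw":0.0},{"dx":-0.0035,"dy":0.001,"dz":0.0,"roll":0.0,"jaw":0.0},{"dx":-0.0035,"dy":0.001,"dz":0.0,"roll":0.0,"jaw":0.0},{"dx":-0.0035,"dy":0.001,"dz":0.0,"roll":0.0,"jaw":0.0},{"dx":0.0,"dy":0.0,"dz":0.0,"roll":0.0,"jaw":0.0},{"dx":0.0,"dy":0.0,"dz":0.0,"roll":0.0,"jaw":0.0}], newtons=60)

```text
t: 38.25
eef_pos: [0.4834, 0.0336, 0.1523]
ee_rot: [3.142, 0.0, -3.083]
force: [-0.6, 0.2, -1.2]
width: 0.018
gripper_force: 59.9
```

```bash
python3 chk.py 20;  python3 - <<'E'
from m import *
# rectify bowl region onto plane z=.032: 6 px per mm*... 4 px/mm, bowl axes: up=+x, left=+y
im=np.load("side20.npz")["im"]; c=calibration("side");K=np.array(c["intrinsics"]);R=np.array(c["R"]);t=np.array(c["t"])
s=3.5; N=560
v,u=np.mgrid[0:N,0:N]; bx=(N/2-v)/s/1000; by=(N/2-u)/s/1000; a=np.radians(3.35)
X=np.stack([.548+bx*np.cos(a)-by*np.sin(a),.0255+bx*np.sin(a)+by*np.cos(a),np.full(bx.shape,.031)],-1)@R.T+t
p=X@K.T; o=cv2.remap(im,(p[...,0]/p[...,2]).astype(np.float32),(p[...,1]/p[...,2]).astype(np.float32),cv2.INTER_CUBIC)
for r in (22,45): cv2.circle(o,(N//2,N//2),int(r*s),(0,255,0),1)
cv2.line(o,(0,N//2),(N,N//2),(0,255,0),1); save("c20",o)
E
```

```text
top no knob 0
side 46 knob [0.5536 0.0377 0.0333] rel tcp [ 0.0702  0.0041 -0.1189]
[0.4834 0.0336 0.1522]
or [(191, [-38, -3, 32])]
wh [(113, [26, 34, 32]), (12, [-64, 5, 13]), (26, [-58, 28, 13]), (5, [-50, 46, 13])]
red [(46, [6, 20, 38])]
knob bowl mm [ 6.3 11.9]
```

View pics/c20.png

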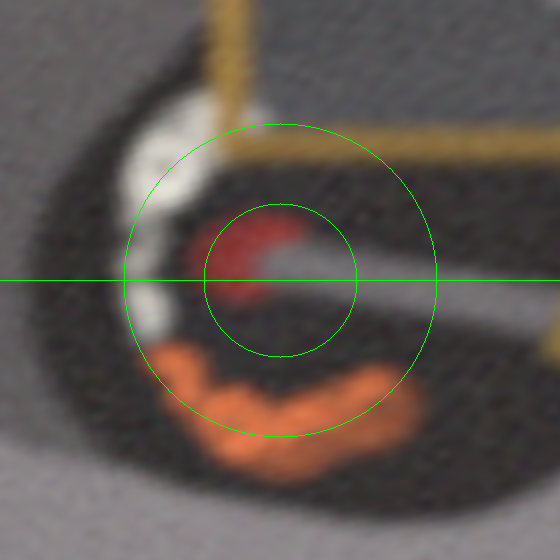

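The rectified view (up is far, left is left) shows a contiguous train. White runs from (255,105) through (160,170) to (150,310), then orange from (180,360) to (385,385), and the right side is empty. Before sweeping again at a larger radius I'll lean the stick further, for clearance at the shield edge, by pressing the knob lightly against the near beads with a weaker grip.

Request:
servo_tool(moves=[{"dx":-0.005,"dy":-0.0015,"dz":0.0,"roll":0.0,"jaw":0.0},{"dx":-0.005,"dy":-0.0015,"dz":0.0,"roll":0.0,"jaw":0.0},{"dx":-0.005,"dy":-0.0015,"dz":0.0,"roll":0.0,"jaw":0.0},{"dx":-0.005,"dy":-0.0015,"dz":0.0,"roll":0.0,"jaw":0.0},{"dx":-0.005,"dy":-0.0015,"dz":0.0,"roll":0.0,"jaw":0.0},{"dx":-0.005,"dy":-0.0015,"dz":0.0,"roll":0.0,"jaw":0.0},{"dx":-0.004,"dy":0.0,"dz":-0.002,"roll":0.0,"jaw":0.0},{"dx":-0.004,"dy":0.0,"dz":-0.002,"roll":0.0,"jaw":0.0},{"dx":-0.004,"dy":0.0,"dz":-0.002,"roll":0.0,"jaw":0.0},{"dx":-0.004,"dy":0.0,"dz":-0.002,"roll":0.0,"jaw":0.0}], newtons=25)

```text
t: 39.6
eef_pos: [0.4371, 0.0246, 0.1441]
ee_rot: [-3.142, 0.0, -3.083]
force: [2.3, -0.7, -0.0]
width: 0.0178
gripper_force: 25.0
```

```bash
python3 chk.py 21
```

```text
top no knob 0
side 44 knob [0.5239 0.0302 0.0322] rel tcp [ 0.0873  0.0058 -0.1117]
[0.4366 0.0245 0.144 ]
or [(123, [-43, 7, 34])]
wh [(123, [25, 35, 32]), (13, [-65, -10, 13]), (17, [-61, 22, 14]), (10, [-54, 35, 12]), (5, [-50, 47, 14])]
red [(44, [-24, 13, 38])]
knob bowl mm [-23.8   6.1]
```

Request:
servo_tool(moves=[{"dx":0.006,"dy":-0.0039,"dz":0.0,"roll":0.0,"jaw":0.0},{"dx":0.006,"dy":-0.0039,"dz":0.0,"roll":0.0,"jaw":0.0},{"dx":0.006,"dy":-0.0039,"dz":0.0,"roll":0.0,"jaw":0.0},{"dx":0.006,"dy":-0.0039,"dz":0.0,"roll":0.0,"jaw":0.0},{"dx":0.006,"dy":-0.0039,"dz":0.0,"roll":0.0,"jaw":0.0},{"dx":0.0045,"dy":-0.004,"dz":0.0,"roll":0.0,"jaw":0.0},{"dx":0.0045,"dy":-0.004,"dz":0.0,"roll":0.0,"jaw":0.0},{"dx":0.0045,"dy":-0.004,"dz":0.0,"roll":0.0,"jaw":0.0},{"dx":0.0045,"dy":-0.004,"dz":0.0,"roll":0.0,"jaw":0.0},{"dx":0.003,"dy":0.0025,"dz":0.0,"roll":0.0,"jaw":0.0}], newtons=60)

```text
t: 40.95
eef_pos: [0.4885, -0.0087, 0.1442]
ee_rot: [-3.142, -0.0, -3.083]
force: [0.4, 0.9, -1.0]
width: 0.0178
gripper_force: 60.0
```

```bash
python3 chk.py 22
```

```text
top no knob 0
side 33 knob [ 0.5754 -0.0024  0.0328] rel tcp [ 0.0868  0.0059 -0.1114]
[ 0.4886 -0.0083  0.1442]
or [(192, [-39, -4, 32])]
wh [(77, [30, 33, 33]), (12, [-66, 6, 13]), (22, [-8, 39, 32]), (5, [-60, 10, 13]), (9, [-51, 39, 13])]
red [(33, [24, -21, 37])]
knob bowl mm [ 25.7 -29.4]
```

Request:
servo_tool(moves=[{"dx":0.0033,"dy":0.0023,"dz":0.0,"roll":0.0,"jaw":0.0},{"dx":0.0033,"dy":0.0023,"dz":0.0,"roll":0.0,"jaw":0.0},{"dx":0.0033,"dy":0.0023,"dz":0.0,"roll":0.0,"jaw":0.0},{"dx":0.001,"dy":0.0029,"dz":0.0,"roll":0.0,"jaw":0.0},{"dx":0.001,"dy":0.0029,"dz":0.0,"roll":0.0,"jaw":0.0},{"dx":0.001,"dy":0.0029,"dz":0.0,"roll":0.0,"jaw":0.0},{"dx":0.001,"dy":0.0029,"dz":0.0,"roll":0.0,"jaw":0.0},{"dx":0.001,"dy":0.0029,"dz":0.0,"roll":0.0,"jaw":0.0},{"dx":0.0,"dy":0.0028,"dz":0.0,"roll":0.0,"jaw":0.0},{"dx":0.0,"dy":0.0028,"dz":0.0,"roll":0.0,"jaw":0.0}], newtons=60)

```text
t: 42.3
eef_pos: [0.5031, 0.0187, 0.1443]
ee_rot: [-3.142, -0.0, -3.083]
force: [-1.1, -1.0, -0.7]
width: 0.0173
gripper_force: 60.0
```

```bash
python3 chk.py 23
```

```text
top no knob 0
side no knob 5
[0.5031 0.0187 0.1443]
or [(190, [-39, -4, 33]), (5, [32, 3, 35])]
wh [(20, [-66, -3, 14]), (117, [25, 36, 33]), (6, [-60, 26, 13])]
red []
```

Request:
servo_tool(moves=[{"dx":-0.0004,"dy":0.003,"dz":0.0,"roll":0.0,"jaw":0.0},{"dx":-0.0004,"dy":0.003,"dz":0.0,"roll":0.0,"jaw":0.0},{"dx":-0.0004,"dy":0.003,"dz":0.0,"roll":0.0,"jaw":0.0},{"dx":-0.0004,"dy":0.003,"dz":0.0,"roll":0.0,"jaw":0.0},{"dx":-0.0014,"dy":0.0029,"dz":0.0,"roll":0.0,"jaw":0.0},{"dx":-0.0014,"dy":0.0029,"dz":0.0,"roll":0.0,"jaw":0.0},{"dx":-0.0014,"dy":0.0029,"dz":0.0,"roll":0.0,"jaw":0.0},{"dx":-0.0014,"dy":0.0029,"dz":0.0,"roll":0.0,"jaw":0.0},{"dx":-0.002,"dy":0.0024,"dz":0.0,"roll":0.0,"jaw":0.0},{"dx":-0.002,"dy":0.0024,"dz":0.0,"roll":0.0,"jaw":0.0}], newtons=60)

```text
t: 43.65
eef_pos: [0.4921, 0.0474, 0.1444]
ee_rot: [3.141, 0.001, -3.083]
force: [0.2, -0.1, -0.3]
width: 0.0177
gripper_force: 60.0
```

```bash
python3 chk.py 24
```

```text
top no knob 0
side 21 knob [0.5769 0.0536 0.0331] rel tcp [ 0.085   0.0061 -0.1112]
[0.4919 0.0475 0.1443]
or [(218, [-33, -27, 32])]
wh [(124, [-10, 32, 34]), (33, [-64, 8, 13]), (5, [-55, 25, 14]), (12, [-50, 40, 13])]
red [(19, [31, 34, 40])]
knob bowl mm [30.4 26.4]
```

Request:
servo_tool(moves=[{"dx":-0.0024,"dy":0.0016,"dz":0.0,"roll":0.0,"jaw":0.0},{"dx":-0.0024,"dy":0.0016,"dz":0.0,"roll":0.0,"jaw":0.0},{"dx":-0.0024,"dy":0.0016,"dz":0.0,"roll":0.0,"jaw":0.0},{"dx":-0.0024,"dy":0.0016,"dz":0.0,"roll":0.0,"jaw":0.0},{"dx":-0.0024,"dy":0.0016,"dz":0.0,"roll":0.0,"jaw":0.0},{"dx":-0.0031,"dy":0.0007,"dz":0.0,"roll":0.0,"jaw":0.0},{"dx":-0.0031,"dy":0.0007,"dz":0.0,"roll":0.0,"jaw":0.0},{"dx":-0.0031,"dy":0.0007,"dz":0.0,"roll":0.0,"jaw":0.0},{"dx":-0.0031,"dy":0.0007,"dz":0.0,"roll":0.0,"jaw":0.0},{"dx":-0.0031,"dy":0.0007,"dz":0.0,"roll":0.0,"jaw":0.0}], newtons=60)

```text
t: 45.0
eef_pos: [0.465, 0.0586, 0.1446]
ee_rot: [-3.141, 0.001, -3.083]
force: [4.0, -2.2, 0.8]
width: 0.0174
gripper_force: 60.0
```

```bash
python3 chk.py 25
```

```text
top no knob 0
side 33 knob [0.5515 0.0643 0.0331] rel tcp [ 0.087   0.0057 -0.1114]
[0.4644 0.0586 0.1445]
or [(121, [19, -37, 30]), (48, [-35, -27, 33])]
wh [(142, [-38, 11, 33]), (5, [-67, -18, 14]), (5, [-67, -6, 13]), (5, [-2, 45, 50]), (29, [-62, 14, 13]), (6, [-54, 37, 14])]
red [(33, [8, 45, 42])]
knob bowl mm [ 5.7 38.5]
```

Request:
servo_tool(moves=[{"dx":-0.0032,"dy":-0.0003,"dz":0.0,"roll":0.0,"jaw":0.0},{"dx":-0.0032,"dy":-0.0003,"dz":0.0,"roll":0.0,"jaw":0.0},{"dx":-0.0032,"dy":-0.0003,"dz":0.0,"roll":0.0,"jaw":0.0},{"dx":-0.0032,"dy":-0.0003,"dz":0.0,"roll":0.0,"jaw":0.0},{"dx":-0.0032,"dy":-0.0003,"dz":0.0,"roll":0.0,"jaw":0.0},{"dx":-0.0026,"dy":-0.0016,"dz":0.0,"roll":0.0,"jaw":0.0},{"dx":-0.0026,"dy":-0.0016,"dz":0.0,"roll":0.0,"jaw":0.0},{"dx":-0.0026,"dy":-0.0016,"dz":0.0,"roll":0.0,"jaw":0.0},{"dx":-0.0026,"dy":-0.0016,"dz":0.0,"roll":0.0,"jaw":0.0},{"dx":-0.0026,"dy":-0.0016,"dz":0.0,"roll":0.0,"jaw":0.0}], newtons=60)

```text
t: 46.35
eef_pos: [0.4351, 0.0488, 0.1442]
ee_rot: [-3.142, -0.0, -3.083]
force: [0.9, 0.3, -1.2]
width: 0.0178
gripper_force: 60.0
```

```bash
python3 chk.py 26
```

```text
top no knob 0
side 30 knob [0.5204 0.0527 0.0327] rel tcp [ 0.0857  0.0041 -0.1114]
[0.4348 0.0486 0.1441]
or [(179, [16, -39, 30])]
wh [(71, [-24, -33, 33]), (52, [-47, 14, 36]), (5, [-60, 12, 13]), (21, [-56, 36, 13])]
red [(30, [-22, 36, 40])]
knob bowl mm [-25.9  28.7]
```

Request:
servo_tool(moves=[{"dx":-0.0019,"dy":-0.0028,"dz":0.0,"roll":0.0,"jaw":0.0},{"dx":-0.0019,"dy":-0.0028,"dz":0.0,"roll":0.0,"jaw":0.0},{"dx":-0.0019,"dy":-0.0028,"dz":0.0,"roll":0.0,"jaw":0.0},{"dx":-0.0019,"dy":-0.0028,"dz":0.0,"roll":0.0,"jaw":0.0},{"dx":-0.0007,"dy":-0.0035,"dz":0.0,"roll":0.0,"jaw":0.0},{"dx":-0.0007,"dy":-0.0035,"dz":0.0,"roll":0.0,"jaw":0.0},{"dx":-0.0007,"dy":-0.0035,"dz":0.0,"roll":0.0,"jaw":0.0},{"dx":-0.0007,"dy":-0.0035,"dz":0.0,"roll":0.0,"jaw":0.0},{"dx":0.0,"dy":-0.0035,"dz":0.0,"roll":0.0,"jaw":0.0},{"dx":0.0,"dy":-0.0035,"dz":0.0,"roll":0.0,"jaw":0.0}], newtons=60)

```text
t: 47.7
eef_pos: [0.4251, 0.0166, 0.1443]
ee_rot: [3.141, 0.0, -3.083]
force: [0.5, 2.3, 0.5]
width: 0.0177
gripper_force: 60.0
```

```bash
python3 chk.py 27
cat > rect.py <<'E'
from m import *
def rect(k,n="side"):
    im=np.load(f"{n}{k}.npz")["im"]; c=calibration(n);K=np.array(c["intrinsics"]);R=np.array(c["R"]);t=np.array(c["t"])
    s=3.5; N=560
    v,u=np.mgrid[0:N,0:N]; bx=(N/2-v)/s/1000; by=(N/2-u)/s/1000; a=np.radians(3.35)
    X=np.stack([.548+bx*np.cos(a)-by*np.sin(a),.0255+bx*np.sin(a)+by*np.cos(a),np.full(bx.shape,.031)],-1)@R.T+t
    p=X@K.T; o=cv2.remap(im,(p[...,0]/p[...,2]).astype(np.float32),(p[...,1]/p[...,2]).astype(np.float32),cv2.INTER_CUBIC)
    H=cv2.cvtColor(o,cv2.COLOR_RGB2HSV); h,ss,vv=[H[...,i].astype(int) for i in range(3)]
    r=np.hypot(bx,by); ang=np.degrees(np.arctan2(by,bx))%360
    for nm,m in (("or",(h>=6)&(h<18)&(ss>110)),("wh",(vv>125)&(ss<60))):
        hs=np.histogram(ang[m&(r>.030)&(r<.052)],bins=np.arange(0,361,10))[0]
        print(nm,[(i*10,int(x)) for i,x in enumerate(hs) if x>120])
    return o
E
python3 -c "
from rect import *
rect(27)"
```

```text
top no knob 0
side 46 knob [0.5106 0.0221 0.0334] rel tcp [ 0.0859  0.0058 -0.1107]
[0.4247 0.0163 0.1441]
or [(47, [32, -27, 27]), (69, [36, 30, 32])]
wh [(183, [-7, -38, 33]), (6, [-66, -10, 13]), (7, [-63, 7, 13]), (12, [-60, 27, 13]), (8, [-54, 37, 13])]
red [(46, [-37, 7, 39])]
knob bowl mm [-37.5  -1.2]
or [(0, 1268), (10, 652), (20, 1578), (30, 1681), (40, 1518), (50, 902), (300, 532), (310, 1689), (320, 1252), (330, 1268), (340, 1167), (350, 1165)]
wh [(200, 214), (210, 1425), (220, 1824), (230, 1746), (240, 1652), (250, 1847), (260, 1837), (270, 1680), (280, 1865), (290, 1921), (300, 694)]
```

Whites now run from 208° to 303° and oranges from 305° to 55°, with the knob behind them at 182°. A closed train spans only about 185°, which is too tight for mixed halves. So I'll advance it a little, then split the last white off by pushing outward behind its neighbour at the right side.

Request:
servo_tool(moves=[{"dx":0.0005,"dy":-0.0033,"dz":0.0,"roll":0.0,"jaw":0.0},{"dx":0.0005,"dy":-0.0033,"dz":0.0,"roll":0.0,"jaw":0.0},{"dx":0.0005,"dy":-0.0033,"dz":0.0,"roll":0.0,"jaw":0.0},{"dx":0.0005,"dy":-0.0033,"dz":0.0,"roll":0.0,"jaw":0.0},{"dx":0.0047,"dy":0.0008,"dz":0.0,"roll":0.0,"jaw":0.0},{"dx":0.0047,"dy":0.0008,"dz":0.0,"roll":0.0,"jaw":0.0},{"dx":0.0047,"dy":0.0008,"dz":0.0,"roll":0.0,"jaw":0.0},{"dx":0.0053,"dy":-0.001,"dz":0.0,"roll":0.0,"jaw":0.0},{"dx":0.0053,"dy":-0.001,"dz":0.0,"roll":0.0,"jaw":0.0},{"dx":0.005,"dy":-0.001,"dz":0.0,"roll":0.0,"jaw":0.0}], newtons=60)

```text
t: 49.05
eef_pos: [0.4571, 0.0029, 0.1442]
ee_rot: [-3.141, -0.0, -3.083]
force: [0.7, 0.5, -0.8]
width: 0.0178
gripper_force: 60.0
```

```bash
python3 chk.py 28;python3 -c "
from rect import *
save('c28',rect(28))"
```

```text
top no knob 0
side 41 knob [0.5439 0.0104 0.0322] rel tcp [ 0.0866  0.0075 -0.112 ]
[0.4572 0.0029 0.1442]
or [(9, [34, -16, 26]), (93, [33, 32, 33])]
wh [(117, [17, -39, 32]), (58, [-30, -30, 32]), (6, [-65, -10, 13]), (32, [-62, 17, 14]), (5, [-51, 45, 14])]
red [(41, [-6, -8, 39])]
knob bowl mm [ -5.  -14.9]
or [(0, 1300), (10, 730), (20, 1526), (30, 1581), (40, 1693), (50, 1736), (60, 1430), (70, 197), (320, 561), (330, 1319), (340, 1786), (350, 1396)]
wh [(200, 472), (210, 1472), (220, 1601), (230, 1528), (240, 641), (260, 1365), (270, 1622), (280, 1901), (290, 1558), (300, 1749), (310, 1716), (320, 577)]
```

View pics/c28.png

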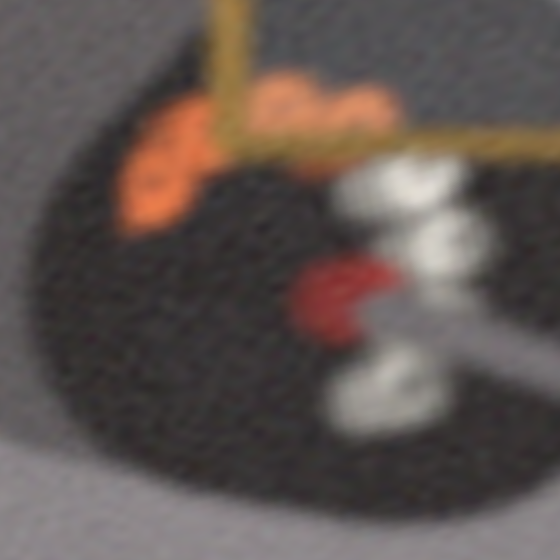

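The crop shows the last white (385,385) already separated from the rest, which are at (440,240), (400,185) and one under the rod. The knob (345,300) can push outward into that gap.

Request:
servo_tool(moves=[{"dx":-0.0035,"dy":-0.0032,"dz":0.0,"roll":0.0,"jaw":0.0},{"dx":-0.0035,"dy":-0.0032,"dz":0.0,"roll":0.0,"jaw":0.0},{"dx":-0.0035,"dy":-0.0032,"dz":0.0,"roll":0.0,"jaw":0.0},{"dx":0.0007,"dy":-0.0024,"dz":0.0,"roll":0.0,"jaw":0.0},{"dx":0.0007,"dy":-0.0024,"dz":0.0,"roll":0.0,"jaw":0.0},{"dx":0.0007,"dy":-0.0024,"dz":0.0,"roll":0.0,"jaw":0.0},{"dx":0.0007,"dy":-0.0024,"dz":0.0,"roll":0.0,"jaw":0.0},{"dx":0.0007,"dy":-0.0024,"dz":0.0,"roll":0.0,"jaw":0.0},{"dx":0.0,"dy":0.0,"dz":0.0,"roll":0.0,"jaw":0.0},{"dx":0.0,"dy":0.0,"dz":0.0,"roll":0.0,"jaw":0.0}], newtons=60)

```text
t: 50.4
eef_pos: [0.4504, -0.0167, 0.1445]
ee_rot: [3.138, 0.002, -3.082]
force: [-1.6, 12.6, 2.9]
width: 0.018
gripper_force: 61.4
```

```bash
python3 chk.py 29;python3 -c "
from rect import *
rect(29)"
```

```text
top no knob 0
side 39 knob [ 0.5398 -0.0023  0.0353] rel tcp [ 0.0894  0.0144 -0.1092]
[ 0.4504 -0.0167  0.1445]
or [(6, [35, -15, 22]), (93, [32, 33, 32])]
wh [(122, [16, -38, 32]), (55, [-34, -29, 32]), (9, [-66, -4, 14]), (21, [-61, 21, 13]), (9, [-51, 40, 13])]
red [(39, [-12, -20, 41])]
knob bowl mm [ -9.8 -27.2]
or [(0, 1222), (10, 730), (20, 1506), (30, 1615), (40, 1566), (50, 1639), (60, 1342), (70, 277), (320, 384), (330, 1136), (340, 1606), (350, 1449)]
wh [(200, 542), (210, 1573), (220, 1539), (230, 1179), (250, 212), (260, 304), (270, 1478), (280, 1927), (290, 1689), (300, 1617), (310, 1695), (320, 823)]
```

Request:
servo_tool(moves=[{"dx":-0.0027,"dy":0.002,"dz":0.0,"roll":0.0,"jaw":0.0},{"dx":-0.0027,"dy":0.002,"dz":0.0,"roll":0.0,"jaw":0.0},{"dx":-0.0027,"dy":0.002,"dz":0.0,"roll":0.0,"jaw":0.0},{"dx":0.0,"dy":-0.002,"dz":0.0,"roll":0.0,"jaw":0.0},{"dx":0.0,"dy":-0.002,"dz":0.0,"roll":0.0,"jaw":0.0},{"dx":0.0,"dy":-0.002,"dz":0.0,"roll":0.0,"jaw":0.0},{"dx":0.003,"dy":-0.0005,"dz":0.0,"roll":0.0,"jaw":0.0},{"dx":0.003,"dy":-0.0005,"dz":0.0,"roll":0.0,"jaw":0.0},{"dx":0.003,"dy":-0.0003,"dz":0.0,"roll":0.0,"jaw":0.0},{"dx":0.003,"dy":0.0,"dz":0.0,"roll":0.0,"jaw":0.0}], newtons=60)

```text
t: 51.75
eef_pos: [0.4544, -0.0179, 0.1445]
ee_rot: [3.138, 0.002, -3.082]
force: [-1.0, 12.7, 2.8]
width: 0.0182
gripper_force: 61.5
```

```bash
python3 chk.py 30;python3 -c "
from rect import *
rect(30)"
```

```text
top no knob 0
side 34 knob [ 0.5467 -0.0028  0.0371] rel tcp [ 0.092   0.015  -0.1074]
[ 0.4547 -0.0179  0.1445]
or [(94, [32, 33, 32])]
wh [(84, [24, -36, 32]), (10, [-4, -36, 47]), (7, [-15, -25, 48]), (53, [-35, -26, 33]), (18, [-65, -2, 13]), (27, [-59, 29, 13])]
red [(34, [-5, -20, 44])]
knob bowl mm [ -2.9 -28.2]
or [(0, 1260), (10, 705), (20, 1560), (30, 1639), (40, 1516), (50, 1598), (60, 1436), (70, 684), (330, 871), (340, 1259), (350, 1457)]
wh [(200, 1111), (210, 1638), (220, 1571), (230, 826), (250, 409), (260, 210), (280, 1304), (290, 1926), (300, 1576), (310, 1463), (320, 882), (330, 232)]
```

Request:
servo_tool(moves=[{"dx":0.003,"dy":0.004,"dz":0.0,"roll":0.0,"jaw":0.0},{"dx":0.004,"dy":0.004,"dz":-0.001,"roll":0.0,"jaw":0.0},{"dx":0.004,"dy":0.0035,"dz":0.0,"roll":0.0,"jaw":0.0},{"dx":0.0034,"dy":-0.0011,"dz":0.0,"roll":0.0,"jaw":0.0},{"dx":0.0034,"dy":-0.0011,"dz":0.0,"roll":0.0,"jaw":0.0},{"dx":0.0034,"dy":-0.0011,"dz":0.0,"roll":0.0,"jaw":0.0},{"dx":0.003,"dy":0.0002,"dz":0.0,"roll":0.0,"jaw":0.0},{"dx":0.003,"dy":0.0002,"dz":0.0,"roll":0.0,"jaw":0.0},{"dx":0.003,"dy":0.0002,"dz":0.0,"roll":0.0,"jaw":0.0},{"dx":0.0,"dy":0.0,"dz":0.0,"roll":0.0,"jaw":0.0}], newtons=60)

```text
t: 53.1
eef_pos: [0.4826, -0.0096, 0.1429]
ee_rot: [3.139, -0.002, -3.082]
force: [-9.4, 13.8, 6.0]
width: 0.0182
gripper_force: 62.6
```

```bash
python3 chk.py 31;python3 -c "
from rect import *
rect(31)"
```

```text
top no knob 0
side 38 knob [0.5704 0.0064 0.0334] rel tcp [ 0.0878  0.0159 -0.1095]
[ 0.4825 -0.0096  0.1429]
or [(104, [31, 32, 33])]
wh [(29, [26, -41, 36]), (50, [-5, -41, 32]), (53, [-34, -27, 32]), (41, [-63, 16, 13]), (5, [-50, 43, 13])]
red [(38, [19, -14, 40])]
knob bowl mm [ 21.2 -20.4]
or [(0, 1190), (10, 698), (20, 1478), (30, 1529), (40, 1588), (50, 1476), (60, 1348), (70, 1015), (80, 543), (310, 292), (320, 398), (340, 820), (350, 1193)]
wh [(200, 1091), (210, 1604), (220, 1570), (230, 794), (240, 123), (250, 1648), (260, 1865), (270, 1324), (290, 522), (300, 592), (330, 502)]
```

Request:
servo_tool(moves=[{"dx":-0.0042,"dy":0.004,"dz":0.0,"roll":0.0,"jaw":0.0},{"dx":-0.0042,"dy":0.004,"dz":0.0,"roll":0.0,"jaw":0.0},{"dx":-0.0042,"dy":0.003,"dz":0.0,"roll":0.0,"jaw":0.0},{"dx":-0.0042,"dy":0.0025,"dz":0.0,"roll":0.0,"jaw":0.0},{"dx":0.0007,"dy":-0.0031,"dz":0.0,"roll":0.0,"jaw":0.0},{"dx":0.0007,"dy":-0.0031,"dz":0.0,"roll":0.0,"jaw":0.0},{"dx":0.0007,"dy":-0.0031,"dz":0.0,"roll":0.0,"jaw":0.0},{"dx":0.0007,"dy":-0.0031,"dz":0.0,"roll":0.0,"jaw":0.0},{"dx":0.0007,"dy":-0.0031,"dz":0.0,"roll":0.0,"jaw":0.0},{"dx":0.0007,"dy":-0.0031,"dz":0.0,"roll":0.0,"jaw":0.0}], newtons=60)

```text
t: 54.45
eef_pos: [0.4702, -0.0153, 0.1431]
ee_rot: [3.139, -0.002, -3.082]
force: [-8.6, 10.5, 5.8]
width: 0.0177
gripper_force: 61.3
```

```bash
python3 chk.py 32;python3 -c "
from rect import *
rect(32)"
```

```text
top no knob 0
side 36 knob [ 0.5585 -0.003   0.0334] rel tcp [ 0.0885  0.0122 -0.1096]
[ 0.47   -0.0152  0.143 ]
or [(104, [30, 33, 32])]
wh [(62, [26, -38, 33]), (43, [-10, -38, 33]), (53, [-34, -27, 32]), (5, [-66, -17, 13]), (7, [-67, -3, 14]), (8, [-60, 23, 13])]
red [(36, [8, -21, 38])]
knob bowl mm [  8.8 -29.1]
or [(0, 1339), (10, 661), (20, 1489), (30, 1478), (40, 1543), (50, 1437), (60, 1344), (70, 1150), (80, 598), (340, 811), (350, 1177)]
wh [(200, 1065), (210, 1629), (220, 1581), (230, 793), (240, 606), (250, 1882), (260, 1469), (280, 129), (290, 696), (300, 1490), (310, 433), (320, 826), (330, 975), (340, 154)]
```

Request:
servo_tool(moves=[{"dx":-0.004,"dy":0.002,"dz":0.0,"roll":0.0,"jaw":0.0},{"dx":-0.004,"dy":0.001,"dz":0.0,"roll":0.0,"jaw":0.0},{"dx":0.0,"dy":-0.0027,"dz":0.0,"roll":0.0,"jaw":0.0},{"dx":0.0,"dy":-0.0027,"dz":0.0,"roll":0.0,"jaw":0.0},{"dx":0.0,"dy":-0.0027,"dz":0.0,"roll":0.0,"jaw":0.0},{"dx":0.003,"dy":0.0,"dz":0.0,"roll":0.0,"jaw":0.0},{"dx":0.003,"dy":0.0,"dz":0.0,"roll":0.0,"jaw":0.0},{"dx":0.003,"dy":0.0005,"dz":0.0,"roll":0.0,"jaw":0.0},{"dx":0.003,"dy":0.001,"dz":0.0,"roll":0.0,"jaw":0.0},{"dx":0.003,"dy":0.0015,"dz":0.0,"roll":0.0,"jaw":0.0}], newtons=60)

```text
t: 55.8
eef_pos: [0.4781, -0.0184, 0.143]
ee_rot: [-3.141, -0.001, -3.083]
force: [-0.1, -0.6, -1.2]
width: 0.0177
gripper_force: 59.8
```

```bash
python3 chk.py 33;python3 -c "
from rect import *
rect(33)"
```

```text
top no knob 0
side 39 knob [ 0.569  -0.0111  0.0348] rel tcp [ 0.0904  0.0072 -0.1084]
[ 0.4785 -0.0182  0.1432]
or [(122, [28, 36, 33])]
wh [(19, [32, -28, 30]), (101, [-27, -32, 33]), (17, [-65, 5, 13]), (17, [-59, 25, 13]), (5, [-51, 43, 13])]
red [(39, [18, -30, 40])]
knob bowl mm [ 18.8 -37.8]
or [(0, 1037), (10, 529), (20, 1341), (30, 1517), (40, 1417), (50, 1491), (60, 1385), (70, 1004), (80, 930), (90, 953), (100, 356)]
wh [(190, 302), (200, 1358), (210, 1624), (220, 1695), (230, 1771), (240, 1828), (250, 1510), (260, 136), (300, 156), (310, 973), (320, 729), (330, 707), (340, 892), (350, 726)]
```

Request:
servo_tool(moves=[{"dx":0.0026,"dy":0.0023,"dz":0.0,"roll":0.0,"jaw":0.0},{"dx":0.0026,"dy":0.0023,"dz":0.0,"roll":0.0,"jaw":0.0},{"dx":0.0026,"dy":0.0023,"dz":0.0,"roll":0.0,"jaw":0.0},{"dx":0.0017,"dy":0.0026,"dz":0.0,"roll":0.0,"jaw":0.0},{"dx":0.0017,"dy":0.0026,"dz":0.0,"roll":0.0,"jaw":0.0},{"dx":0.0017,"dy":0.0026,"dz":0.0,"roll":0.0,"jaw":0.0},{"dx":-0.0036,"dy":0.0038,"dz":0.0,"roll":0.0,"jaw":0.0},{"dx":-0.0036,"dy":0.0038,"dz":0.0,"roll":0.0,"jaw":0.0},{"dx":-0.0036,"dy":0.0038,"dz":0.0,"roll":0.0,"jaw":0.0},{"dx":-0.0036,"dy":0.0038,"dz":0.0,"roll":0.0,"jaw":0.0}], newtons=60)

```text
t: 57.15
eef_pos: [0.4764, 0.0119, 0.1433]
ee_rot: [3.141, 0.0, -3.083]
force: [0.4, 0.1, -0.3]
width: 0.0178
gripper_force: 59.8
```

```bash
python3 chk.py 34;python3 -c "
from rect import *
rect(34)"
```

```text
top no knob 0
side 45 knob [0.5665 0.0194 0.0341] rel tcp [ 0.0901  0.0075 -0.1093]
[0.4764 0.0119 0.1434]
or [(156, [17, 34, 32])]
wh [(103, [-28, -32, 33]), (6, [11, -3, 50]), (15, [-63, 17, 13])]
red [(45, [18, 1, 40])]
knob bowl mm [18.1 -7.1]
or [(20, 1458), (30, 1610), (40, 1526), (50, 1527), (60, 1451), (70, 1302), (80, 1364), (90, 1303), (100, 1000), (110, 1166), (120, 1300), (130, 782)]
wh [(0, 1027), (10, 143), (190, 333), (200, 1380), (210, 1637), (220, 1701), (230, 1790), (240, 1839), (250, 1471), (260, 147), (330, 573), (340, 902), (350, 970)]
```

The beads are mixed: oranges span 20°-137° (far and near), whites sit at about 200°-260° (near) and 330°-10° (far). Taking the stick out on the near side of the shield edge.

Request:
servo_tool(moves=[{"dx":-0.0078,"dy":0.002,"dz":0.004,"roll":0.0,"jaw":0.0},{"dx":-0.0078,"dy":0.002,"dz":0.004,"roll":0.0,"jaw":0.0},{"dx":-0.0078,"dy":0.002,"dz":0.004,"roll":0.0,"jaw":0.0},{"dx":-0.0078,"dy":0.002,"dz":0.004,"roll":0.0,"jaw":0.0},{"dx":-0.0078,"dy":0.002,"dz":0.004,"roll":0.0,"jaw":0.0},{"dx":0.0,"dy":0.0,"dz":0.02,"roll":0.0,"jaw":0.0},{"dx":0.0,"dy":0.0,"dz":0.03,"roll":0.0,"jaw":0.0},{"dx":0.0,"dy":0.0,"dz":0.03,"roll":0.0,"jaw":0.0},{"dx":-0.0165,"dy":0.0475,"dz":0.0,"roll":0.0,"jaw":0.0},{"dx":-0.0165,"dy":0.0475,"dz":0.0,"roll":0.0,"jaw":0.0}], newtons=60)

```text
t: 58.5
eef_pos: [0.4042, 0.1172, 0.2439]
ee_rot: [3.141, 0.001, -3.085]
force: [1.3, 0.2, -0.2]
width: 0.0175
gripper_force: 59.7
```

Request:
servo_tool(moves=[{"dx":-0.0145,"dy":0.0417,"dz":0.0,"roll":0.0,"jaw":0.0},{"dx":-0.0145,"dy":0.0417,"dz":0.0,"roll":0.0,"jaw":0.0},{"dx":-0.0145,"dy":0.0417,"dz":0.0,"roll":0.0,"jaw":0.0},{"dx":-0.0145,"dy":0.0417,"dz":0.0,"roll":0.0,"jaw":0.0},{"dx":0.0,"dy":0.0,"dz":-0.01,"roll":0.0,"jaw":0.0},{"dx":0.0,"dy":0.0,"dz":-0.01,"roll":0.0,"jaw":0.0},{"dx":0.0,"dy":0.0,"dz":0.0,"roll":0.0,"jaw":0.0},{"dx":0.0,"dy":0.0,"dz":0.0,"roll":0.0,"jaw":0.0},{"dx":0.0,"dy":0.0,"dz":0.0,"roll":0.0,"jaw":0.0},{"dx":0.0,"dy":0.0,"dz":0.0,"roll":0.0,"jaw":0.0}], newtons=60)

```text
t: 59.75
eef_pos: [0.3469, 0.2832, 0.2235]
ee_rot: [3.141, 0.0, -3.083]
force: [0.5, 0.6, -0.6]
width: 0.0175
gripper_force: 59.8
```

Run:
```python
from stick import *
stick(35)
for n in("top","side"):
    im,d,P=load(n,35); H=cv2.cvtColor(im,cv2.COLOR_RGB2HSV)
    m=(abs(P[...,0]-.4355)<.03)&(abs(P[...,1]-.289)<.03)&(P[...,2]>.072)&(P[...,2]<.083)&(H[...,1]<100)
    st(n+" mouth",P,m)
```

```text
top 32 knob [0.4352 0.2899 0.1145] rel tcp [ 0.0883  0.0067 -0.109 ]
side 48 knob [0.4353 0.2897 0.1152] rel tcp [ 0.0885  0.0064 -0.1083]
[0.3469 0.2833 0.2234]
top mouth 37 med [0.4378 0.2787 0.0775] z5/95 [0.0739 0.0808] rect [434.6 283.7] [31.2 39.9] 79.0
side mouth 120 med [0.4308 0.299  0.0777] z5/95 [0.0734 0.0798] rect [435.7 292.3] [41.  37.6] 24.3
```

Request:
servo_tool(moves=[{"dx":0.002,"dy":0.0,"dz":-0.01,"roll":0.0,"jaw":0.0},{"dx":0.0,"dy":0.0,"dz":-0.015,"roll":0.0,"jaw":0.0},{"dx":0.0,"dy":0.0,"dz":-0.012,"roll":0.0,"jaw":0.0},{"dx":0.0,"dy":0.0,"dz":-0.012,"roll":0.0,"jaw":0.0},{"dx":0.0,"dy":0.0,"dz":0.0,"roll":0.0,"jaw":0.0},{"dx":0.01,"dy":0.0006,"dz":0.004,"roll":0.0,"jaw":0.0},{"dx":0.01,"dy":0.0006,"dz":0.0055,"roll":0.0,"jaw":0.0},{"dx":0.01,"dy":0.0006,"dz":0.0045,"roll":0.0,"jaw":0.0},{"dx":0.0,"dy":0.0,"dz":0.0,"roll":0.0,"jaw":0.0},{"dx":0.0,"dy":0.0,"dz":0.0,"roll":0.0,"jaw":0.0}], newtons=20)

```text
t: 61.1
eef_pos: [0.3791, 0.2852, 0.1883]
ee_rot: [3.141, 0.001, -3.083]
force: [0.8, 0.3, -0.3]
width: 0.0181
gripper_force: 20.0
```

Run:
```python
from stick import *
stick(36)
im,d,P=load("side",36); H=cv2.cvtColor(im,cv2.COLOR_RGB2HSV)
m=(P[...,0]>.33)&(P[...,0]<.46)&(abs(P[...,1]-.289)<.03)&(P[...,2]>.085)&(P[...,2]<.15)&(H[...,2]>60)
for z in (.09,.10,.11,.12,.13): q=P[m&(abs(P[...,2]-z)<.005)]; print(z,len(q),np.median(q,0).round(4) if len(q) else "")
```

```text
top no knob 7
side 32 knob [0.4394 0.2894 0.0652] rel tcp [ 0.0606  0.0042 -0.1231]
[0.3788 0.2851 0.1883]
0.09 16 [0.4317 0.2939 0.0892]
0.1 19 [0.4285 0.2939 0.0999]
0.11 18 [0.4243 0.2934 0.1106]
0.12 8 [0.42   0.2942 0.1182]
0.13 0
```

Request:
servo_tool(moves=[{"dx":0.01,"dy":0.0006,"dz":0.0035,"roll":0.0,"jaw":0.0},{"dx":0.01,"dy":0.0006,"dz":0.003,"roll":0.0,"jaw":0.0},{"dx":0.012,"dy":0.0006,"dz":0.0023,"roll":0.0,"jaw":0.0},{"dx":0.012,"dy":0.0006,"dz":0.0015,"roll":0.0,"jaw":0.0},{"dx":0.013,"dy":0.0006,"dz":0.001,"roll":0.0,"jaw":0.0},{"dx":0.0,"dy":0.0,"dz":0.0,"roll":0.0,"jaw":0.0},{"dx":-0.001,"dy":0.0,"dz":-0.012,"roll":0.0,"jaw":0.0},{"dx":-0.001,"dy":0.0,"dz":-0.012,"roll":0.0,"jaw":0.0},{"dx":0.0,"dy":0.0,"dz":-0.012,"roll":0.0,"jaw":0.0},{"dx":0.0,"dy":0.0,"dz":-0.004,"roll":0.0,"jaw":0.0}], newtons=15)

```text
t: 62.45
eef_pos: [0.4332, 0.2878, 0.1583]
ee_rot: [-3.14, -0.001, -3.083]
force: [0.1, -1.3, -0.5]
width: 0.0179
gripper_force: 15.0
```

Now opening and rising.

Request:
servo_tool(moves=[{"dx":0.0,"dy":0.0,"dz":-0.001,"roll":0.0,"jaw":0.0},{"dx":0.0,"dy":0.0,"dz":0.0,"roll":0.0,"jaw":0.5},{"dx":0.0,"dy":0.0,"dz":0.0,"roll":0.0,"jaw":0.7},{"dx":0.0,"dy":0.0,"dz":0.0,"roll":0.0,"jaw":0.7},{"dx":0.0,"dy":0.0,"dz":0.02,"roll":0.0,"jaw":0.7},{"dx":0.0,"dy":0.0,"dz":0.04,"roll":0.0,"jaw":0.7},{"dx":0.0,"dy":0.0,"dz":0.045,"roll":0.0,"jaw":0.7},{"dx":0.0,"dy":0.0,"dz":0.03,"roll":0.0,"jaw":0.7},{"dx":0.0,"dy":0.0,"dz":0.0,"roll":0.0,"jaw":0.7},{"dx":0.0,"dy":0.0,"dz":0.0,"roll":0.0,"jaw":0.7}], newtons=15)

```text
t: 63.7
eef_pos: [0.4334, 0.288, 0.2931]
ee_rot: [-3.142, -0.001, -3.083]
force: [0.0, 0.4, -0.5]
width: 0.0616
gripper_force: 0.0
```

Run:
```python
from stick import *
from rect import rect
from beads import beads
stick(37); beads(37); rect(37); rect(37,"top")
im,d,P=load("side",37); H=cv2.cvtColor(im,cv2.COLOR_RGB2HSV); h,s,v=[H[...,i].astype(int) for i in range(3)]
b=(abs(P[...,0]-.435)<.05)&(abs(P[...,1]-.289)<.05)
st("handle",P,b&(h>20)&(h<36)&(s>110)&(P[...,2]>.11)&(P[...,2]<.23))
b=(P[...,1]>.2)&(P[...,1]<.42)&(P[...,0]>.5)&(P[...,0]<.7)&(P[...,2]<.12)
st("cover",P,b&(h>100)&(h<125)&(s>120)&(v>60)); print(get_state()["t"],get_state()["width"])
```

```text
top no knob 0
side no knob 0
  handle [0.436 0.296 0.191] [0.139 0.21 ]
[0.4334 0.2878 0.2925]
or []
wh []
red []
or []
wh [(250, 475)]
or [(20, 133), (30, 624), (40, 826), (50, 1583), (60, 1774), (70, 1746), (80, 1710), (90, 1863), (100, 1718), (110, 1835), (120, 1834), (130, 1501)]
wh [(0, 1278), (10, 1214), (20, 566), (210, 168), (220, 210), (240, 263), (250, 456), (330, 594), (340, 1215), (350, 1114)]
handle 194 med [0.436 0.296 0.191] z5/95 [0.1427 0.2093] rect [437.1 288.4] [15.7 20.3] 3.5
cover 1969 med [0.5893 0.3362 0.0094] z5/95 [0.0069 0.0118] rect [596.  316.2] [ 79.4 169.4] 3.5
63.8 0.06170940052194417
```

```bash
python3 -c "
from station import *
print(job_done())"
```

```text
the job is handed in; nothing more can be done
None
```

I handed the job in at 63.8 s, with no verdict returned: the cover is flat on the mat, the stick is back upright in its stand, and my last clear views show both bead colours in each half, but in round 2 the knob jammed on beads (up to about 25 N at the wrist), backed up a few times, and its last right and far passes were closer in than the rest.

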